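Set up a folded parts crate on a tilted stand and pack the first casting

TASK

Set up the folded blue crate on the tilted stand: first raise its two long walls, then the two short end walls that lie beneath them, until all four stand square to the crate's floor. Then pack the elbow casting in the left-hand nest on the crate's floor, its two ears between the ribs (either way round): set it down flat on the sloping floor before letting go, do not drop or tip it in. Do not push the lever casting, the spray can, the loose cap casting or the tape roll about.

Things in the scene. Friction and masses are not known exactly. Their poses are not given: they have to be found in the camera images.
- crate: Grey crate base, 176 x 200 mm, fixed on an aluminium stand that slopes 0.42 rad (24 degrees) down to the robot. Origin: centre of the floor's upper face, 160 mm above the bench. x up the slope (away from the robot), y left, z normal to the floor. Sills 8 mm thick stand round the floor: 24 mm high at x = +-83 mm, 11 mm at y = +-95 mm.
- back_wall (a joint): Blue wall of the crate, 6 mm thick, 196 mm long, hinged along crate y at x = +83 mm, z = 29 mm. Value in rad: 0 = folded flat inward, 1.571 = upright, square to the floor, at its stop. Stiff hinge, holds any angle (1.3 N at the bar moves it). Long wall on the high side; folds towards -x. Starts 0 to 0.3. Folded, it lies over the two end walls.
- front_wall (a joint): Blue wall of the crate, 6 mm thick, 196 mm long, hinged along crate y at x = -83 mm, z = 29 mm. Value in rad: 0 = folded flat inward, 1.571 = upright, square to the floor, at its stop. Stiff hinge, holds any angle (1.3 N at the bar moves it). Long wall on the low side, nearest the robot; folds towards +x. Starts 0 to 0.3. Folded, it lies over the two end walls.
- left_wall (a joint): Blue wall of the crate, 6 mm thick, 154 mm long, hinged along crate x at y = +95 mm, z = 16 mm. Value in rad: 0 = folded flat inward, 1.571 = upright, square to the floor, at its stop. Stiff hinge, holds any angle (1.3 N at the bar moves it). Short end wall at the left; folds towards -y. Starts at 0, beneath the long walls, which it would push up.
- right_wall (a joint): Blue wall of the crate, 6 mm thick, 154 mm long, hinged along crate x at y = -95 mm, z = 16 mm. Value in rad: 0 = folded flat inward, 1.571 = upright, square to the floor, at its stop. Stiff hinge, holds any angle (1.3 N at the bar moves it). Short end wall at the right; folds towards +y. Starts at 0, beneath the long walls, which it would push up.
- back_wall_grip (a point): Middle of the back wall's round grip bar (10 mm diameter, black sleeve): the wall's free edge, 60 mm from the hinge axis. On its hinge side a hand hole goes right through the wall, 84 mm along the bar and 36 mm wide, so fingers can straddle the bar. Folded it stands at crate x = 23, z = 29 mm, 46 mm from the front wall's bar.
- front_wall_grip (a point): Middle of the front wall's round grip bar (10 mm diameter, black sleeve): the wall's free edge, 60 mm from the hinge axis. On its hinge side a hand hole goes right through the wall, 84 mm along the bar and 36 mm wide, so fingers can straddle the bar. Folded it stands at crate x = -23, z = 29 mm.
- left_wall_grip (a point): Middle of the left wall's round grip bar (10 mm diameter, black sleeve): the wall's free edge, 60 mm from the hinge axis. On its hinge side a hand hole goes right through the wall, 84 mm along the bar and 36 mm wide, so fingers can straddle the bar. Folded it stands at crate y = 35, z = 16 mm.
- right_wall_grip (a point): Middle of the right wall's round grip bar (10 mm diameter, black sleeve): the wall's free edge, 60 mm from the hinge axis. On its hinge side a hand hole goes right through the wall, 84 mm along the bar and 36 mm wide, so fingers can straddle the bar. Folded it stands at crate y = -35, z = 16 mm.
- left_nest (a point): Centre of the left of two equal nests (black ribs, 5 mm high) on the crate floor, at crate x = 0, y = +44 mm, floor height, where the tube's axis belongs. Two slots in line along crate x take the elbow's ears: 26 mm wide, their end stops 82 mm apart.
- elbow: Raw aluminium elbow casting, 65 x 74 x 50 mm, standing left of the vice. Origin in its underside, z up. Upright tube on the axis x = -8 mm, 30 to 32 mm outside, top at z = 50; side spout to +x (x = 33, z 14 to 40). Round flange with two ears along y (to y = +-37, 18 mm wide, 6 mm thick). Grip across the tube along y.
- elbow_tube (a point): Point on the elbow's tube axis in its underside (elbow x = -8 mm, y = 0, z = 0); comes to rest on left_nest.
- lever: Bystander: raw aluminium lever casting, 30 x 91 x 21 mm, lying flat left of the vice, about 100 mm nearer or farther than the elbow. Origin at mid-length in its underside; y along it.
- spray_can: Bystander: upright aerosol can, 66 mm diameter, 187 mm high, on the bench mat. Origin at its foot.
- cap: Bystander: loose round cap casting, 68 x 70 x 21 mm, on the bench mat. Origin in its underside.
- tape: Bystander: roll of masking tape, 86 mm diameter, 24 mm high, lying on the bench mat. Origin in its underside.

How it is judged:
By the outcome, as a careful person would: the job done as asked, in the order asked, and still so for the second after the job is handed in, with the robot touching nothing.
It also fails if it takes over 67 s, if anything falls off the work surface, if the arm or the gripper's body presses on something with over 40 N, if the wrist force passes 120 N, or if a joint passes its speed limit or range.

ROBOT

A 7-joint arm with a two-finger parallel gripper is mounted at the origin on the work surface; the furniture and walls round the work are solid. World frame = base frame: x ahead of the robot, y to its left, z up, the work surface at z = 0. Lengths are in m, angles in rad, forces in N, time in s.
With the tool pointing down it reaches from about 0.425 to 0.95 m from the base axis. Payload 4.7 kg.
Tool frame: the origin (TCP) lies at the very end of the fingers, on their centre line; the grasp point (between the pads) lies 19 mm behind it; z points along the fingers, y is the line along which they close (so a half turn about z gives the same grasp; the last joint's range is limited). The gripper opens to 87 mm and grips with 3 to 60 N. Pads are 19 mm wide; open, the fingers measure 117 mm over their backs; the gripper's body (75 mm by 190 mm) begins 51 mm behind the grasp point.
Start: joints at [-1.275, 0.469, -0.049, 1.532, 0.024, 1.141, -0.082], TCP at [0.215, 0.64, 0.223] pointing down, gripper open.
Joint ranges: [-2.59, 2.59], [-0.33, 1.99], [-1.39, 1.29], [0.1, 2.45], [-1.04, 4.18], [0.21, 1.99], [-2.66, 2.66]. Speed limits (rad/s): [2.57, 2.57, 3.14, 3.14, 3.14, 3.14, 3.14].

INTERFACE

Orientations are given as [roll, pitch, yaw] about the fixed x, y, z axes, in that order (R = Rz(yaw) Ry(pitch) Rx(roll)).
In Python, from rig import sense, cams, workorder gives the robot as it stands.
- The arm moves only by the tool servo_tool, never from a script. Its argument "series" is a list of rows, each a list of 7 numbers: the shift along the tool's x, y, z as a fraction of full scale, then the turn, a rotation vector about the tool's x, y, z as a fraction of full scale, then the opening, from 0 (shut) to 1 (fully open). A call has 1 to 12 rows; each row is the pose to reach, as a shift and turn from the pose commanded when the call began, along the tool's axes at that moment; what a row does not reach only later rows make up. Full scale, the value 1, is 0.5 m for a shift and 45 degrees for a turn. A row lasts 1/8 s, in which the tool goes at most 62.5 mm and 10.7 degrees, less where a joint would pass 70% of its speed; a pose out of reach is approached as far as the arm can. A call with a number of a shift or a turn outside -1 to 1 is refused whole. A call with a gripper value outside its range is refused whole. The fingers move at their own pace and stop on an object; "squeeze" is the grip in N (left out, the last holds). Time passes only in rows, so rows that repeat a pose let the fingers close. It gives the time, the measured TCP pose, the force, the opening and the grip force at its end, in the units of the state.
- sense(): the state, without advancing time (a new reading comes with each control period).
- cams.snapshot(name): name is "scene" or "top"; returns (picture, depth): 420x560x3 uint8, blue, green, red; 420x560 float32, m along the optical axis (not along the pixel's ray), 0 where there is no reading.
- cams.camera_model(name): a dict with "intrinsics" (3x3 intrinsics, pixels), "position" and "orientation" of the camera in the world. Camera axes: x right, y down, z forward; pixel columns grow to the right and rows downward; lengths in m; the calibration is good to about 2 mm. A picture is of the moment at which its call begins. camera_model takes no time and is no camera call.
- workorder.job_done(): hands the job in; it is judged then, once.
Trained networks look in the newest picture that a camera, given by its name, has taken for a name from the list of things; names that differ only in an ending like _2 or _b are one class to them, and where a whole thing is asked for, a point or a joint stands for the part that bears it (a point fixed in the world has none). Each returns a list of dicts, best first, with "conf" (0 to 1); they miss things now and then, are a little off and sometimes report something else, mostly with a low value. They report only what shows in the picture. A call takes as long as a camera call.
- cams.look_for(name, camera): "pixel" ([row, column] in pixels, amid what is visible of it).
- cams.outline_of(name, camera): "mask" (420x560 bool, what is visible of it) and "pixel" ([row, column] in pixels, amid what is visible of it).
- cams.pinpoint(name, camera): "pixel" ([row, column] in pixels: a listed point, or the origin of a listed thing).
The state is a dict: "time_s": time; "q": joint angles; "joint_vel": joint speeds; "joint_torque": joint torques, N m; "position": TCP position; "orientation": TCP orientation; "ft_force": force on the tool from outside, world axes, zero at the start; "torque": the same for the moment, N m; "opening": finger opening in m; "finger_force": force on a finger pad.
Only numpy, scipy, OpenCV 4.12 (cv2) and the standard library are available. Lean on these libraries where they do the work, as an engineer would, in place of code of your own. Each camera call takes 0.05 s, during which the arm holds its last target. There are 200 camera calls.

## Working session

There is one attempt and no reset: what is moved stays moved. The work goes in short steps, Python scripts to look and compute and a tool call to move; the robot and the scene stay as the last step left them, time stands still between calls to the robot, and variables do not carry over. Pictures are saved under pics/ and viewed, at most 10 in all, crops included, and the job is handed in when it is done.

Besides the shell and the picture viewer there is one more tool, called in YAML: its name, and indented under it one key for each argument. servo_tool: Moves the arm, as the interface text tells. Its arguments: {"type":"object","properties":{"series":{"type":"array"},"squeeze":{"type":"number"}},"required":["series"]}

```bash
ls; mkdir -p pics; cat > h.py <<'E'
import numpy as np, cv2
from scipy.spatial.transform import Rotation as R
from rig import sense, cams, workorder
def cm(n):
    m=cams.camera_model(n); o=np.array(m["orientation"],float)
    Rm=o if o.shape==(3,3) else (R.from_euler('xyz',o).as_matrix() if o.size==3 else R.from_quat(o).as_matrix())
    return np.array(m["intrinsics"]),np.array(m["position"]),Rm
def ray(n,px):
    K,p,Rm=cm(n); d=Rm@np.linalg.solve(K,[px[1],px[0],1.]); return p,d
def at_z(n,px,z):
    p,d=ray(n,px); return p+d*(z-p[2])/d[2]
def cloud(n,dep):
    K,p,Rm=cm(n); v,u=np.mgrid[:dep.shape[0],:dep.shape[1]]
    c=np.stack([(u-K[0,2])/K[0,0]*dep,(v-K[1,2])/K[1,1]*dep,dep],-1)
    return c@Rm.T+p
def proj(n,P):
    K,p,Rm=cm(n); c=K@(Rm.T@(np.array(P)-p)); return c[:2][::-1]/c[2]
E
python3 - <<'E'
from h import *
for n in("scene","top"):
    print(n,cams.camera_model(n))
    im,d=cams.snapshot(n); cv2.imwrite(f"pics/{n}0.png",im)
    np.save(f"{n}0.npy",d); C=cloud(n,d)
    for t in["back_wall_grip","front_wall_grip","left_nest","crate","elbow","elbow_tube","lever","spray_can","cap","tape"]:
        r=cams.pinpoint(t,n)
        for x in r[:2]:
            px=x["pixel"];i,j=int(round(px[0])),int(round(px[1]))
            print(t,np.round(px,1),round(x["conf"],2),C[min(max(i,0),419),min(max(j,0),559)].round(3))
s=sense();print(s)
E
```

```text
pics
scene {'intrinsics': array([[439.33225843,   0.        , 282.25734917],
       [  0.        , 439.33225843, 207.96109191],
       [  0.        ,   0.        ,   1.        ]]), 'position': array([1.04897458, 0.18719171, 1.24827234]), 'orientation': array([-2.63271338,  0.00902218,  2.00543576])}
back_wall_grip [213.7 227.1] 0.83 [1.049 0.187 1.248]
back_wall_grip [300.6 341.1] 0.67 [0.648 0.17  0.047]
front_wall_grip [205.7 238.4] 0.81 [ 0.54  -0.202  0.14 ]
front_wall_grip [213.3 311.6] 0.38 [ 0.401 -0.02   0.004]
left_nest [225.6 239.8] 0.64 [ 0.621 -0.146  0.204]
crate [215.3 228.5] 0.79 [ 0.607 -0.19   0.207]
crate [234.2 370.7] 0.6 [0.426 0.177 0.067]
elbow [301.4 341. ] 0.56 [0.648 0.17  0.047]
lever [276.7 369.3] 0.55 [0.529 0.219 0.003]
lever [304.9 342.7] 0.3 [0.65  0.179 0.029]
spray_can [231.3 369. ] 0.66 [0.425 0.169 0.078]
cap [216.6 344.8] 0.53 [0.378 0.082 0.018]
tape [216.3 312. ] 0.56 [ 0.411 -0.016  0.005]
top {'intrinsics': array([[511.19993206,   0.        , 282.75760747],
       [  0.        , 511.19993206, 201.11952563],
       [  0.        ,   0.        ,  
[... 865 characters left out ...]
([-1.2749039 ,  0.46858099, -0.04861188,  1.53250126,  0.02404986,
        1.14097789, -0.08226394]), 'joint_vel': array([-3.68713951e-04, -4.06677942e-04, -1.16223403e-03,  4.05300618e-04,
       -8.71335975e-04, -3.15753169e-04,  3.56252238e-05]), 'joint_torque': array([-1.32414016e-04, -5.07847703e+01, -8.11634772e-02, -2.36455089e+01,
       -6.13966724e-02,  3.10689630e-02,  1.25352136e-05]), 'position': array([0.21534329, 0.63975265, 0.22258517]), 'orientation': array([ 3.14148095e+00, -9.35975869e-05,  2.81683599e+00]), 'ft_force': array([-0.24433736, -0.32597527, -0.16287463]), 'torque': array([0.00689347, 0.01535176, 0.00479822]), 'finger_force': 0.0, 'opening': 0.08658855233650137}
```

View pics/scene0.png

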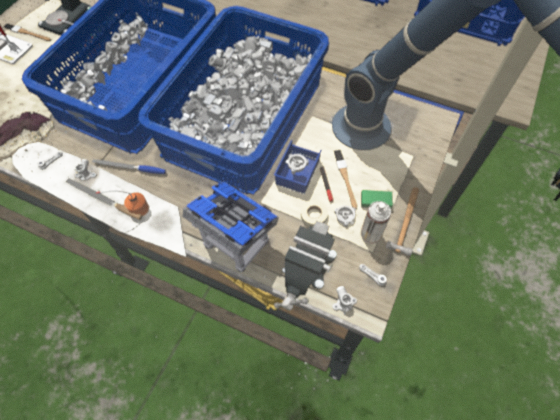

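View pics/top0.png

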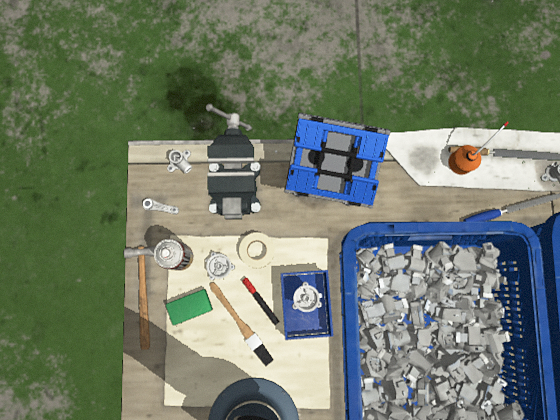

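The pictures show the folded crate at top px (157,337), the elbow at (159,179) with the lever nearer the robot at (206,160), and the vice between the elbow and the crate. Next I fit the crate and elbow poses to the clouds.

```bash
cat > fit.py <<'E'
from h import *
from scipy.optimize import minimize
from scipy.spatial import cKDTree
TH=.42
def crate(p):  # x,y,yaw
    return R.from_euler('z',p[2])*R.from_euler('y',-TH), np.array([p[0],p[1],.160])
def wall(side,a,r,y,off=0):  # long wall: side +1 back, -1 front
    x=side*(.083-r*np.cos(a)-0*off); z=.029+r*np.sin(a)
    n=np.array([side*np.sin(a),0,np.cos(a)])
    return np.stack([x+n[0]*off,y,z+n[2]*off],-1)
rr,yy=np.meshgrid(np.linspace(0,.06,13),np.linspace(-.098,.098,40)); rr=rr.ravel();yy=yy.ravel()
k=~((abs(yy)<.044)&(rr>.016)&(rr<.054)); rr=rr[k];yy=yy[k]
def model(p):
    Rm,t=crate(p)
    return Rm.apply(np.vstack([wall(1,p[3],rr,yy,.003),wall(-1,p[4],rr,yy,.003)]))+t
if __name__=="__main__":
    P=[]
    for n in("top","scene"):
        d=np.load(n+"0.npy"); im=cv2.imread(f"pics/{n}0.png").astype(int); C=cloud(n,d)
        ok=(d>0)&(im[...,0]-im[...,2]>50)&(C[...,2]>.12)&(abs(C[...,0]-.6)<.16)&(abs(C[...,1]+.195)<.16)
        P.append(C[ok]); print(n,ok.sum(),C[ok].mean(0))
    for Q,l in((P[0],"top"),(P[1],"scene"),(np.vstack(P),"both")):
        T=cKDTree(Q)
        def cost(p):
            M=model(p); a=T.query(M)[0]; b=cKDTree(M).query(Q)[0]
            return np.mean(np.minimum(a,.015)**2)+np.mean(np.minimum(b,.015)**2)
        best=min((minimize(cost,[.6,-.195,y0,.15,.15],method="Nelder-Mead",options=dict(maxiter=1200,initial_simplex=np.array([.6,-.195,y0,.15,.15])+np.vstack([np.zeros(5),np.diag([.02,.02,.1,.15,.15])]))) for y0 in(-.2,0)),key=lambda r:r.fun)
        print(l,best.x.round(4),best.fun**.5)
    # elbow
    for n in("top","scene"):
        d=np.load(n+"0.npy");C=cloud(n,d); ok=(abs(C[...,0]-.63)<.07)&(abs(C[...,1]-.17)<.06)&(C[...,2]>.043)&(C[...,2]<.056)
        f=(abs(C[...,0]-.63)<.07)&(abs(C[...,1]-.17)<.06)&(C[...,2]>.004)&(C[...,2]<.011)
        print(n,"tube top",ok.sum(),C[ok].mean(0),C[ok].min(0),C[ok].max(0))
    o=[]
    for n,z,(a,b,c,e) in(("top",0,(120,200,290,400)),("scene",1,(170,270,180,290))):
        im=cv2.imread(f"pics/{n}0.png")[a:b,c:e]; o.append(cv2.resize(im,(400,300),interpolation=cv2.INTER_CUBIC))
    for n,(a,b,c,e) in(("top",(140,180,150,203)),("scene",(280,320,315,368))):
        im=cv2.imread(f"pics/{n}0.png")[a:b,c:e]; o.append(cv2.resize(im,(400,300),interpolation=cv2.INTER_CUBIC))
    cv2.imwrite("pics/crop0.png",np.vstack([np.hstack(o[:2]),np.hstack(o[2:])]))
E
python3 fit.py
```

```text
top 4053 [ 0.57673224 -0.19752973  0.19245144]
scene 2018 [ 0.57250164 -0.20218714  0.19738735]
top [ 0.5944 -0.1951 -0.2018  0.0696  0.2019] 0.00828460108761543
scene [ 0.5959 -0.1926 -0.2091  0.1333  0.2585] 0.009222446110469597
both [ 0.5959 -0.1935 -0.2018  0.0938  0.2316] 0.00839874539064292
top tube top 81 [0.63422451 0.17956431 0.04802964] [0.61160077 0.15671729 0.04324441] [0.65090337 0.19556946 0.05333161]
scene tube top 76 [0.63248884 0.17889029 0.04956686] [0.60402915 0.15665665 0.04308306] [0.65136445 0.1968636  0.05571592]
```

View pics/crop0.png

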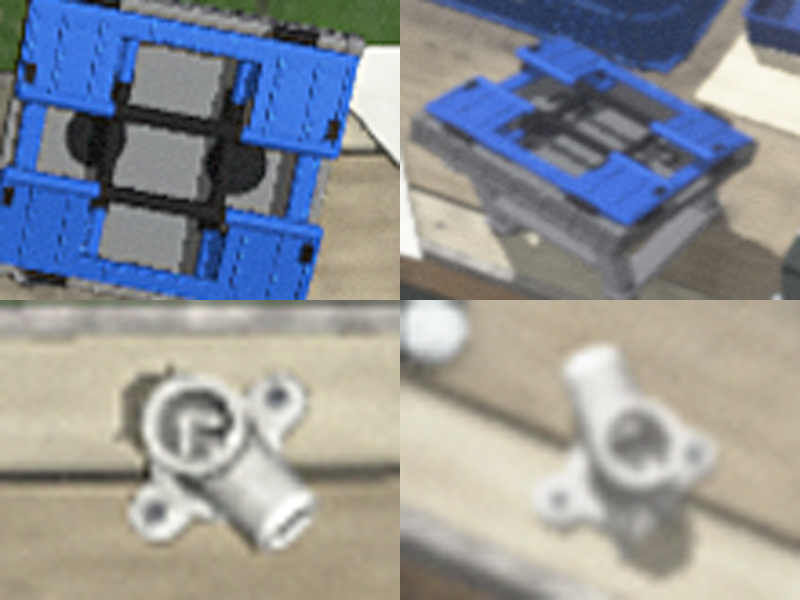

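The crop confirms the fold: the bars are black across the middle, and the floor shows between them. The elbow tube is at crop px (192,423), its ears at (278,397) and (157,512), and the spout points to the lower right.

```bash
cat > mv.py <<'E'
from h import *
CP=[.5953,-.194,-.2025]; CR=R.from_euler('z',CP[2])*R.from_euler('y',-.42); CO=np.array([CP[0],CP[1],.16])
def c2w(p): return CR.apply(p)+CO
def w2c(p): return CR.inv().apply(np.array(p)-CO)
m=CR.as_matrix(); cx,cy,cz=m.T
RL=R.from_matrix(np.stack([cy,cx,-cz],1))   # fingers close along crate x
RS=R.from_matrix(np.stack([-cx,cy,-cz],1))   # fingers close along crate y
RS2=R.from_matrix(np.stack([cx,-cy,-cz],1))
def cur():
    s=sense(); return np.array(s["position"]),R.from_euler('xyz',s["orientation"])
def rows(targets,start=None):
    p,r=start or cur()
    for t,tr in targets:
        a=r.inv().apply(np.array(t)-p)/.5; b=(r.inv()*tr).as_rotvec()/(np.pi/4)
        print(np.round(a,3).tolist(),np.round(b,3).tolist())
def bar(side,a,tip):
    return c2w([side*(.083-.06*np.cos(a)),0,.029+.06*np.sin(a)-tip])
def ebar(side,a,tip): return c2w([0,side*(.095-.06*np.cos(a)),.016+.06*np.sin(a)-tip])
E
python3 - <<'E'
from mv import *
print("tube",at_z("top",(156.4,175.4),.05),at_z("scene",(280+140/7.5,315+238/7.547),.05))
e1=at_z("top",(152.9,186.8),.006);e2=at_z("top",(168.3,170.8),.006);print("ears",e1,e2,(e1+e2)/2, np.arctan2(*(e1-e2)[[1,0]]))
e1=at_z("scene",(280+155/7.5,315+697/7.547-53),.006);e2=at_z("scene",(280+198/7.5,315+557/7.547-53),.006);print("ears scene",e1,e2,np.arctan2(*(e1-e2)[[1,0]]))
C=cloud("top",np.load("top0.npy"))
v=C[130:220,200:265]; 
for lo in(.06,.1,.13):
    k=v[...,2]>lo; print(lo,k.sum(),v[k].min(0) if k.any() else'',v[k].max(0) if k.any() else '')
print(proj("top",bar(1,.09,0)),proj("top",bar(-1,.22,0)),proj("scene",bar(1,.09,0)),proj("scene",bar(-1,.22,0)))
p,r=cur(); rv=(r.inv()*RL).as_rotvec(); half=r*R.from_rotvec(rv*.5)
rows([([.4,.25,.38],half),([.55,.0,.38],half)])
rows([(bar(1,.09,.014)+cz*.12,RL),(bar(1,.09,.014),RL)],([.55,.0,.38],half)if 0 else (np.array([.55,0,.38]),half))
E
```

```text
tube [0.63426044 0.17906478 0.05      ] [0.63576923 0.18166403 0.05      ]
ears [0.65394938 0.1583568  0.006     ] [0.61474564 0.19797404 0.006     ] [0.63434751 0.17816542 0.006     ] -0.7906440710976794
ears scene [0.61670869 0.20409255 0.006     ] [0.65487932 0.1616133  0.006     ] 2.302821435881057
0.06 3341 [ 0.32963337 -0.03660124  0.06035646] [0.69300737 0.09118703 1.26918675]
0.1 2879 [ 0.32963337 -0.03660124  0.10011579] [0.67165773 0.09118703 1.26918675]
0.13 1974 [ 0.32963337 -0.03660124  0.13000785] [0.64401783 0.09118703 1.26918675]
[151.72579096 337.77640592] [173.75302167 333.46291916] [214.04042552 227.13012249] [204.23474476 238.47110465]
[-0.599, -0.621, -0.315] [-0.219, -0.194, 0.908]
[-1.043, -0.999, -0.315] [-0.219, -0.194, 0.908]
[-0.32, -0.205, 0.151] [-0.219, -0.194, 0.908]
[-0.367, -0.18, 0.385] [-0.219, -0.194, 0.908]
```

servo_tool:
  series:
    - [-0.1,-0.1,-0.25,-0.05,-0.05,0.2,0.5]
    - [-0.97,-0.94,-0.31,-0.219,-0.194,0.908,0.35]
    - [-0.97,-0.94,-0.31,-0.219,-0.194,0.908,0.35]
    - [-0.97,-0.94,-0.31,-0.219,-0.194,0.908,0.35]
    - [-0.97,-0.94,-0.31,-0.219,-0.194,0.908,0.35]
    - [-0.97,-0.94,-0.31,-0.219,-0.194,0.908,0.35]
    - [-0.97,-0.94,-0.31,-0.219,-0.194,0.908,0.35]
    - [-0.97,-0.94,-0.31,-0.219,-0.194,0.908,0.35]
    - [-0.97,-0.94,-0.31,-0.219,-0.194,0.908,0.35]
    - [-0.97,-0.94,-0.31,-0.219,-0.194,0.908,0.35]
    - [-0.97,-0.94,-0.31,-0.219,-0.194,0.908,0.35]
    - [-0.97,-0.94,-0.31,-0.219,-0.194,0.908,0.35]
  squeeze: 15

```text
time_s: 2.6
position: [0.5261, 0.0352, 0.3788]
orientation: [2.929, 0.08, 2.086]
ft_force: [-0.5, 1.4, 0.3]
opening: 0.0306
finger_force: 0.0
```

```bash
python3 - <<'E'
from mv import *
s=sense();print(s["time_s"],s["position"],s["orientation"],s["opening"])
rows([(bar(1,.09,.014)+cz*.10,RL),(bar(1,.09,.014),RL)])
E
```

```text
2.6 [0.52612872 0.03516407 0.37875753] [2.92895223 0.08041607 2.08611545] 0.030615579320616024
[-0.413, -0.193, 0.196] [-0.216, -0.191, 0.9]
[-0.452, -0.173, 0.391] [-0.216, -0.191, 0.9]
```

servo_tool:
  series:
    - [-0.413,-0.193,0.196,-0.216,-0.191,0.9,0.35]
    - [-0.413,-0.193,0.196,-0.216,-0.191,0.9,0.35]
    - [-0.413,-0.193,0.196,-0.216,-0.191,0.9,0.35]
    - [-0.413,-0.193,0.196,-0.216,-0.191,0.9,0.35]
    - [-0.413,-0.193,0.196,-0.216,-0.191,0.9,0.35]
    - [-0.452,-0.173,0.391,-0.216,-0.191,0.9,0.35]
    - [-0.452,-0.173,0.391,-0.216,-0.191,0.9,0.35]
    - [-0.452,-0.173,0.391,-0.216,-0.191,0.9,0.35]
    - [-0.452,-0.173,0.391,-0.216,-0.191,0.9,0.35]

```text
time_s: 3.72
position: [0.6082, -0.1921, 0.1887]
orientation: [2.721, 0.001, 1.375]
ft_force: [0.2, 0.4, -0.1]
opening: 0.0306
finger_force: 0.0
```

servo_tool:
  series:
    - [0,0,0,0,0,0,0]
    - [0,0,0,0,0,0,0]
    - [0,0,0,0,0,0,0]

```text
time_s: 4.1
position: [0.6091, -0.1921, 0.1887]
orientation: [2.719, 0.001, 1.374]
ft_force: [0.9, -0.3, 0.4]
opening: 0.0095
finger_force: 15.0
```

```bash
cat >> mv.py <<'E'
def st():
    s=sense(); p,r=cur(); print(s["time_s"],"crate",w2c(p).round(4),"F",CR.inv().apply(s["ft_force"]).round(1),"tau",np.round(s["torque"],2),"op",round(s["opening"],4),"ff",round(s["finger_force"],1)); return w2c(p),r
E
python3 - <<'E'
from mv import *
c,r=st()
print("rot err",(r.inv()*RL).as_rotvec().round(3))
for a in(.3,.5,.7,.9,1.1,1.3,1.45,1.571,1.62): rows([(bar(1,a,.014),RL)])
E
```

```text
4.1 crate [0.0237 0.0046 0.0208] F [ 1.  -0.1 -0.1] tau [-0.11  0.44 -0.08] op 0.0095 ff 15.0
rot err [ 0.003 -0.002  0.006]
[-0.009, 0.004, -0.024] [0.003, -0.002, 0.007]
[-0.009, 0.013, -0.046] [0.003, -0.002, 0.007]
[-0.009, 0.027, -0.066] [0.003, -0.002, 0.007]
[-0.009, 0.044, -0.082] [0.003, -0.002, 0.007]
[-0.009, 0.064, -0.095] [0.003, -0.002, 0.007]
[-0.01, 0.087, -0.104] [0.003, -0.002, 0.007]
[-0.01, 0.104, -0.107] [0.003, -0.002, 0.007]
[-0.01, 0.119, -0.108] [0.003, -0.002, 0.007]
[-0.01, 0.125, -0.108] [0.003, -0.002, 0.007]
```

servo_tool:
  series:
    - [-0.005,0.004,-0.024,0,0,0,0]
    - [-0.009,0.013,-0.046,0,0,0,0]
    - [-0.009,0.027,-0.066,0,0,0,0]
    - [-0.009,0.044,-0.082,0,0,0,0]
    - [-0.009,0.064,-0.095,0,0,0,0]
    - [-0.009,0.087,-0.104,0,0,0,0]
    - [-0.009,0.104,-0.108,0,0,0,0]
    - [-0.009,0.12,-0.108,0,0,0,0]
    - [-0.009,0.128,-0.108,0,0,0,0]
    - [-0.009,0.128,-0.108,0,0,0,0]

```text
time_s: 5.35
position: [0.6406, -0.2009, 0.2625]
orientation: [2.73, -0.005, 1.377]
ft_force: [-14.1, 8.8, 13.9]
opening: 0.0096
finger_force: 15.0
```

```bash
python3 - <<'E'
from mv import *
st()
E
```

```text
5.35 crate [0.0836 0.0023 0.0749] F [-8.5  5.8 19.1] tau [1.43 2.12 0.47] op 0.0096 ff 15.0
```

servo_tool:
  series:
    - [0,-0.006,0,0,0,0,0.35]
    - [0,-0.006,0,0,0,0,0.35]
    - [0,-0.006,-0.1,0,0,0,0.35]
    - [0,-0.006,-0.1,0,0,0,0.35]
    - [0,-0.15,-0.1,0,0,0,0.35]
    - [0,-0.22,-0.1,0,0,0,0.35]
    - [0,-0.22,-0.1,0,0,0,0.35]

```text
time_s: 6.22
position: [0.5201, -0.1787, 0.2603]
orientation: [2.729, -0.003, 1.374]
ft_force: [-0.3, 1.6, 0.6]
opening: 0.0306
finger_force: 0.0
```

```bash
python3 - <<'E'
from mv import *
st()
im,d=cams.snapshot("top"); cv2.imwrite("pics/t1.png",cv2.resize(im[110:220,270:410],(560,440),interpolation=cv2.INTER_CUBIC))
C=cloud("top",d); c=CR.inv().apply((C-CO).reshape(-1,3)); b=(im[...,0].astype(int)-im[...,2]>50).ravel()
k=b&(abs(c[:,1])<.1)&(c[:,0]>.05)&(c[:,0]<.11)&(c[:,2]>.03)&(c[:,2]<.1); print(k.sum(),[c[k&(abs(c[:,2]-z)<.01)].mean(0).round(4) for z in(.04,.06,.08)])
k=b&(abs(abs(c[:,1])-.075)<.02)&(c[:,0]<-.02)&(c[:,0]>-.08)&(c[:,2]>.025)&(c[:,2]<.08); print(k.sum(),np.polyfit(c[k,0],c[k,2],1))
rows([(bar(-1,.22,.012),RL)])
E
```

```text
6.225 crate [-0.0291 -0.0002  0.1229] F [-0.3  1.5  0.8] tau [-0.03  0.42  0.02] op 0.0306 ff 0.0
438 [array([0.0848, 0.0018, 0.0427]), array([ 0.085 , -0.0054,  0.0591]), array([0.0841, 0.0267, 0.0861])]
771 [0.1982278 0.0490867]
[-0.0, 0.003, 0.187] [-0.004, -0.004, 0.007]
```

View pics/t1.png

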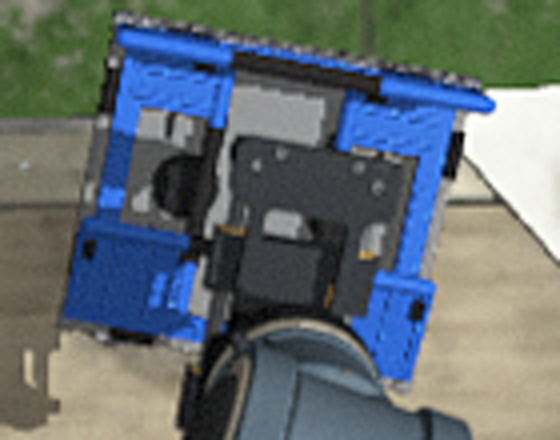

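The back wall stands upright (px ~120–490, row 30–105) and the front wall is still folded. Next I descend on the front bar.

servo_tool:
  series:
    - [0,0.009,0.1,0,0,0,0.35]
    - [0,0.009,0.187,0,0,0,0.35]
    - [0,0.009,0.187,0,0,0,0.35]
    - [0,0.006,0.187,0,0,0,0]
    - [0,0.006,0.187,0,0,0,0]
    - [0,0.006,0.187,0,0,0,0]

```text
time_s: 7.02
position: [0.5617, -0.1875, 0.1793]
orientation: [2.726, -0.001, 1.375]
ft_force: [-4.1, -0.6, -2.6]
opening: 0.009
finger_force: 15.0
```

```bash
python3 - <<'E'
from mv import *
st()
for a in(.4,.6,.8,1.,1.2,1.4,1.571): rows([(bar(-1,a,.012),RL)])
E
```

```text
7.025 crate [-0.0234 -0.0004  0.0316] F [-4.6 -1.4 -0.8] tau [-0.22  1.48 -0.12] op 0.009 ff 15.0
[0.001, -0.009, -0.018] [-0.005, -0.005, 0.007]
[0.001, -0.02, -0.039] [-0.005, -0.005, 0.007]
[0.001, -0.036, -0.057] [-0.005, -0.005, 0.007]
[0.001, -0.055, -0.072] [-0.005, -0.005, 0.007]
[0.002, -0.076, -0.082] [-0.005, -0.005, 0.007]
[0.002, -0.099, -0.089] [-0.005, -0.005, 0.007]
[0.002, -0.12, -0.09] [-0.005, -0.005, 0.007]
```

servo_tool:
  series:
    - [0,-0.009,-0.018,0,0,0,0]
    - [0,-0.02,-0.039,0,0,0,0]
    - [0,-0.036,-0.057,0,0,0,0]
    - [0,-0.055,-0.072,0,0,0,0]
    - [0,-0.076,-0.082,0,0,0,0]
    - [0,-0.099,-0.089,0,0,0,0]
    - [0,-0.115,-0.09,0,0,0,0]
    - [0,-0.127,-0.09,0,0,0,0]
    - [0,-0.127,-0.09,0,0,0,0]

```text
time_s: 8.15
position: [0.4952, -0.1745, 0.2007]
orientation: [2.708, -0.003, 1.374]
ft_force: [-6.3, 1.9, 22.2]
opening: 0.0092
finger_force: 15.0
```

```bash
python3 - <<'E'
from mv import *
st()
E
```

```text
8.15 crate [-0.0766 -0.001   0.0788] F [ 3.   0.6 22.9] tau [-0.01 -0.29  0.08] op 0.0092 ff 15.0
```

```bash
python3 - <<'E'
from mv import *
s=sense();print(np.round(s["q"],3)); p,r=cur(); print((r.inv()*RL).as_rotvec().round(4))
E
```

```text
[-0.765  0.076  1.128  2.252 -0.316  0.445  0.408]
[ 0.0136 -0.0049  0.004 ]
```

servo_tool:
  series:
    - [0,0,0,0,0,0,0]
    - [0,0,0,0,0,0,0]

```text
time_s: 8.4
position: [0.4952, -0.1745, 0.2005]
orientation: [2.709, -0.002, 1.374]
ft_force: [-6.2, 1.6, 23.4]
opening: 0.0093
finger_force: 15.0
```

```bash
python3 - <<'E'
from mv import *
st()
s=sense();print(np.round(s["q"],3))
E
```

```text
8.4 crate [-0.0766 -0.001   0.0786] F [ 3.7  0.4 23.9] tau [ 0.1  -0.36  0.12] op 0.0093 ff 15.0
[-0.764  0.077  1.128  2.252 -0.316  0.446  0.408]
```

```bash
python3 - <<'E'
from mv import *
a=cams.snapshot("top")[0][100:230,260:420];b=cams.snapshot("scene")[0][150:280,160:320]
cv2.imwrite("pics/t2.png",np.hstack([cv2.resize(i,(400,325),interpolation=cv2.INTER_CUBIC) for i in(a,b)]))
E
```

```text
(no output)
```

View pics/t2.png

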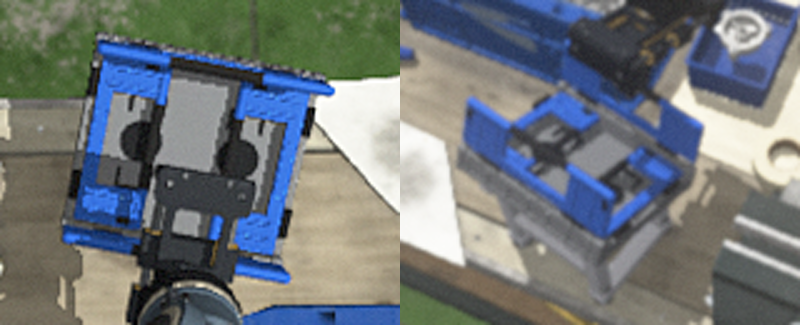

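The front wall is nearly upright, at top crop row ~250. I'll measure its angle from the scene cloud.

```bash
cat >> mv.py <<'E'
def walls(n="scene"):
    im,d=cams.snapshot(n); c=CR.inv().apply((cloud(n,d)-CO).reshape(-1,3)); b=((im[...,0].astype(int)-im[...,2]>40)&(d>0)).ravel()
    for nm,i,s,h,z0 in(("back",0,1,.083,.029),("front",0,-1,.083,.029),("left",1,1,.095,.016),("right",1,-1,.095,.016)):
        u=c[:,i]*s; o=abs(c[:,1-i]); lim=.093 if i==0 else .07
        k=b&(u>h-.025)&(u<h+.015)&(o<lim)&(o>.03)&(c[:,2]>z0+.018)&(c[:,2]<z0+.052)
        if k.sum()<15: print(nm,"few",k.sum()); continue
        q=np.polyfit(c[k,2],u[k],1); r=u[k]-np.polyval(q,c[k,2]); g=abs(r)<.004; q=np.polyfit(c[k,2][g],u[k][g],1)
        print(nm,k.sum(),"lean(rad from upright, + = beyond)",q[0].round(3),"face at mid",np.polyval(q,z0+.03).round(4))
E
python3 - <<'E'
from mv import *
walls("scene"); walls("top")
E
```

```text
back 336 lean(rad from upright, + = beyond) 0.015 face at mid 0.0855
front 265 lean(rad from upright, + = beyond) -0.095 face at mid 0.0782
left few 0
right few 0
back 54 lean(rad from upright, + = beyond) 0.05 face at mid 0.0851
front 81 lean(rad from upright, + = beyond) -0.126 face at mid 0.0785
left few 0
right few 0
```

servo_tool:
  series:
    - [0,-0.012,-0.004,-0.02,0,0,0]
    - [0,-0.02,-0.004,-0.02,0,0,0]
    - [0,-0.02,-0.004,-0.02,0,0,0]

```text
time_s: 8.98
position: [0.4891, -0.1733, 0.1998]
orientation: [2.683, 0.002, 1.374]
ft_force: [22.2, -5.4, -7.4]
opening: 0.0093
finger_force: 15.0
```

```bash
python3 - <<'E'
from mv import *
st()
s=sense();print(np.round(s["q"],3))
E
```

```text
8.975 crate [-0.0825 -0.0011  0.0804] F [ 17.8  -0.8 -16.1] tau [-0.82 -3.01 -0.08] op 0.0093 ff 15.0
[-0.81   0.036  1.153  2.283 -0.241  0.398  0.34 ]
```

servo_tool:
  series:
    - [0,0.008,0,0,0,0,0.35]
    - [0,0.008,0,0,0,0,0.35]
    - [0,0.008,-0.09,0,0,0,0.35]
    - [0,0.04,-0.16,0,0,0,0.35]
    - [0,0.15,-0.16,0,0,0,0.35]
    - [0,0.15,-0.16,0,0,0,0.35]

```text
time_s: 9.72
position: [0.5162, -0.1782, 0.3005]
orientation: [2.699, -0.003, 1.374]
ft_force: [-0.1, 0.4, 0.0]
opening: 0.0304
finger_force: 0.0
```

```bash
python3 - <<'E'
from mv import *
st(); walls("scene"); walls("top"); s=sense();print(np.round(s["q"],3))
h=c2w([0,.037,.13])
for RR in(RS,RS2):
    p,r=cur(); rows([(h,RR)])
E
```

```text
9.725 crate [-0.0163 -0.0005  0.1612] F [-0.2  0.3  0.1] tau [-0.    0.6  -0.04] op 0.0304 ff 0.0
back 344 lean(rad from upright, + = beyond) 0.01 face at mid 0.0855
front 310 lean(rad from upright, + = beyond) -0.004 face at mid 0.0808
left few 0
right few 0
back 54 lean(rad from upright, + = beyond) 0.048 face at mid 0.0851
front 107 lean(rad from upright, + = beyond) -0.015 face at mid 0.0815
left few 0
right few 0
[-0.876 -0.142  1.082  2.092  0.176  0.69  -0.078]
[0.074, 0.044, 0.057] [0.014, 0.009, -1.993]
[0.074, 0.044, 0.057] [0.009, -0.014, 2.007]
```

servo_tool:
  series:
    - [0.03,0.02,0,0,0,-0.25,0.35]
    - [0.074,0.044,0,0,0,-0.5,0.35]
    - [0.074,0.044,0,0,0,-0.75,0.35]
    - [0.074,0.044,0,0,0,-1,0.35]
    - [0.074,0.044,0,0,0,-1,0.35]

```text
time_s: 10.45
position: [0.5383, -0.145, 0.3035]
orientation: [2.829, 0.3, 2.112]
ft_force: [0.1, 0.1, 0.6]
opening: 0.0303
finger_force: 0.0
```

servo_tool:
  series:
    - [0,0,0,0,0,-0.25,0.35]
    - [0,0,0,0,0,-0.5,0.35]
    - [0,0,0,0,0,-0.75,0.35]
    - [0,0,0,0,0,-1,0.35]
    - [0,0,0,0,0,-1,0.35]

```text
time_s: 11.08
position: [0.5391, -0.1453, 0.3046]
orientation: [-3.141, 0.432, 2.943]
ft_force: [0.5, 0.0, -0.6]
opening: 0.0302
finger_force: 0.0
```

```bash
python3 - <<'E'
from mv import *
st(); s=sense();print(np.round(s["q"],3))
rows([(c2w([0,.036,.06]),RS),(c2w([0,.036,.0075]),RS)])
# bar visibility: 
for n in("top","scene"):
    r=cams.pinpoint("left_wall_grip",n); print(n,[(np.round(x["pixel"],1),round(x["conf"],2)) for x in r[:2]],proj(n,c2w([0,.035,.016])),proj(n,c2w([0,-.035,.016])))
E
```

```text
11.075 crate [-0.0003  0.0364  0.1584] F [ 0.2  0.1 -0.8] tau [0.1  0.45 0.08] op 0.0302 ff 0.0
[-1.217 -0.223  1.27   2.054  0.383  0.75   1.236]
[0.002, -0.001, 0.197] [0.002, 0.015, 0.005]
[0.003, -0.001, 0.302] [0.002, 0.015, 0.005]
top [(array([155.6, 320. ]), 0.67)] [157.74711339 319.49472389] [163.57511397 350.71902973]
scene [(array([219.6, 241.6]), 0.76), (array([300.4, 341.8]), 0.22)] [221.64651242 241.21350704] [208.51878692 221.81483878]
```

servo_tool:
  series:
    - [0.002,0,0.1,0,0.01,0,0.35]
    - [0.002,0,0.197,0,0.015,0,0.35]
    - [0.003,0,0.27,0,0.015,0,0.35]
    - [0.003,0,0.302,0,0.015,0,0.35]
    - [0.003,0,0.302,0,0.015,0,0.35]

```text
time_s: 11.8
position: [0.5998, -0.1586, 0.163]
orientation: [-3.139, 0.415, 2.941]
ft_force: [-0.2, 0.4, 0.4]
opening: 0.0305
finger_force: 0.0
```

```bash
python3 - <<'E'
from mv import *
c,r=st(); s=sense();print(np.round(s["q"],3),(r.inv()*RS).as_rotvec().round(3))
E
```

```text
11.8 crate [-0.0013  0.0356  0.0039] F [-0.1  0.3  0.5] tau [ 0.09  0.53 -0.01] op 0.0305 ff 0.0
[-0.531  0.379  0.903  2.084 -0.729  0.493  2.238] [-0.001 -0.005  0.002]
```

servo_tool:
  series:
    - [0,0,0,0,0,0,0]
    - [0,0,0,0,0,0,0]
    - [0,0,0,0,0,0,0]

```text
time_s: 12.18
position: [0.6008, -0.1595, 0.1694]
orientation: [-3.139, 0.425, 2.944]
ft_force: [0.5, -3.3, -1.1]
opening: 0.0093
finger_force: 15.0
```

```bash
python3 - <<'E'
from mv import *
c,r=st(); s=sense();print(np.round(s["q"],3))
for a in(.2,.4,.6,.8,1.,1.2,1.4,1.571): rows([(ebar(1,a,.0105),RS)])
E
```

```text
12.175 crate [0.0024 0.0349 0.0093] F [ 0.5 -3.1 -1.5] tau [-0.3   0.47 -0.21] op 0.0093 ff 15.0
[-0.541  0.368  0.914  2.083 -0.723  0.492  2.237]
[0.005, 0.003, -0.016] [-0.001, 0.007, 0.006]
[0.005, 0.01, -0.039] [-0.001, 0.007, 0.006]
[0.004, 0.021, -0.06] [-0.001, 0.007, 0.006]
[0.004, 0.037, -0.079] [-0.001, 0.007, 0.006]
[0.004, 0.055, -0.094] [-0.001, 0.007, 0.006]
[0.004, 0.077, -0.104] [-0.001, 0.007, 0.006]
[0.004, 0.1, -0.111] [-0.001, 0.007, 0.006]
[0.004, 0.12, -0.113] [-0.001, 0.007, 0.006]
```

servo_tool:
  series:
    - [0,0.003,-0.024,0,0,0,0]
    - [0,0.01,-0.046,0,0,0,0]
    - [0,0.021,-0.067,0,0,0,0]
    - [0,0.037,-0.086,0,0,0,0]
    - [0,0.055,-0.101,0,0,0,0]
    - [0,0.077,-0.112,0,0,0,0]
    - [0,0.1,-0.118,0,0,0,0]
    - [0,0.12,-0.12,0,0,0,0]
    - [0,0.128,-0.12,0,0,0,0]
    - [0,0.128,-0.12,0,0,0,0]

```text
time_s: 13.42
position: [0.5887, -0.0955, 0.2251]
orientation: [-3.138, 0.427, 2.94]
ft_force: [-8.1, -10.8, 9.4]
opening: 0.0095
finger_force: 15.0
```

```bash
python3 - <<'E'
from mv import *
c,r=st(); s=sense();print(np.round(s["q"],3),(r.inv()*RS).as_rotvec().round(3))
E
```

```text
13.425 crate [0.0026 0.0952 0.0701] F [ -1.5 -12.2  10.9] tau [-2.06  1.35 -1.02] op 0.0095 ff 15.0
[-0.92   0.28   1.18   2.083 -0.482  0.562  1.918] [-0.003  0.007  0.001]
```

servo_tool:
  series:
    - [0,-0.008,0,0,0,0,0.35]
    - [0,-0.008,0,0,0,0,0.35]
    - [0,-0.008,-0.08,0,0,0,0.35]
    - [0,-0.1,-0.12,0,0,0,0.35]
    - [0,-0.2,-0.12,0,0,0,0.35]
    - [0,-0.27,-0.12,0,0,0,0.35]
    - [0,-0.27,-0.12,0,0,0,0.35]

```text
time_s: 14.3
position: [0.5379, -0.2205, 0.278]
orientation: [3.142, 0.423, 2.939]
ft_force: [-0.0, 0.0, 0.1]
opening: 0.0306
finger_force: 0.0
```

```bash
python3 - <<'E'
from mv import *
c,r=st(); s=sense();print(np.round(s["q"],3)); walls()
rows([(c2w([0,-.0355,.05]),RS),(c2w([0,-.0355,.0085]),RS)])
E
```

```text
14.3 crate [ 0.0016 -0.0375  0.1285] F [0.  0.  0.1] tau [0.12 0.42 0.01] op 0.0306 ff 0.0
[-0.763  0.117  1.233  2.038 -0.337  0.676  2.036]
back 335 lean(rad from upright, + = beyond) -0.001 face at mid 0.0855
front 230 lean(rad from upright, + = beyond) 0.006 face at mid 0.0808
left 95 lean(rad from upright, + = beyond) 0.026 face at mid 0.0975
right few 0
[0.004, -0.001, 0.156] [0.002, 0.003, 0.004]
[0.004, -0.001, 0.239] [0.002, 0.003, 0.004]
```

servo_tool:
  series:
    - [0.002,0.002,0.1,0,0,0,0.35]
    - [0.002,0.002,0.18,0,0,0,0.35]
    - [0.002,0.002,0.234,0,0,0,0.35]
    - [0.002,0.002,0.234,0,0,0,0.35]
    - [0.002,0.002,0.234,0,0,0,0]
    - [0.002,0.002,0.234,0,0,0,0]
    - [0.002,0.002,0.234,0,0,0,0]

```text
time_s: 15.22
position: [0.5851, -0.2278, 0.1717]
orientation: [-3.138, 0.425, 2.944]
ft_force: [0.7, -1.7, -0.4]
opening: 0.0093
finger_force: 15.0
```

```bash
python3 - <<'E'
from mv import *
c,r=st(); s=sense();print(np.round(s["q"],3))
E
```

```text
15.225 crate [ 0.0019 -0.0351  0.012 ] F [ 0.8 -1.5 -0.8] tau [-0.2   0.26 -0.18] op 0.0093 ff 15.0
[-0.393  0.38   0.913  2.063 -0.809  0.545  2.436]
```

servo_tool:
  series:
    - [0,0,0,0,0,0,0.3]
    - [0,0,0.009,0,0,0,0.3]
    - [0,0,0.009,0,0,0,0.3]
    - [0,0,0.009,0,0,0,0]
    - [0,0,0.009,0,0,0,0]
    - [0,0,0.009,0,0,0,0]

```text
time_s: 15.98
position: [0.5865, -0.228, 0.1664]
orientation: [-3.138, 0.423, 2.944]
ft_force: [-0.9, -3.8, -2.0]
opening: 0.0094
finger_force: 15.0
```

```bash
python3 - <<'E'
from mv import *
c,r=st(); s=sense();print(np.round(s["q"],3))
E
```

```text
15.975 crate [ 0.001  -0.0351  0.0065] F [-0.9 -3.9 -1.8] tau [-0.7   0.66 -0.38] op 0.0094 ff 15.0
[-0.381  0.39   0.899  2.063 -0.823  0.541  2.448]
```

servo_tool:
  series:
    - [0,-0.003,-0.024,0,0,0,0]
    - [0,-0.01,-0.046,0,0,0,0]
    - [0,-0.021,-0.067,0,0,0,0]
    - [0,-0.037,-0.086,0,0,0,0]
    - [0,-0.055,-0.101,0,0,0,0]
    - [0,-0.077,-0.112,0,0,0,0]
    - [0,-0.1,-0.118,0,0,0,0]
    - [0,-0.12,-0.12,0,0,0,0]
    - [0,-0.128,-0.12,0,0,0,0]
    - [0,-0.128,-0.12,0,0,0,0]

```text
time_s: 17.23
position: [0.5501, -0.2819, 0.2221]
orientation: [3.135, 0.421, 2.945]
ft_force: [-7.9, 7.9, 13.1]
opening: 0.0092
finger_force: 15.0
```

```bash
python3 - <<'E'
from mv import *
c,r=st(); s=sense();print(np.round(s["q"],3))
E
```

```text
17.225 crate [ 0.0011 -0.0952  0.0675] F [-3.2  6.2 15.7] tau [1.59 0.92 0.59] op 0.0092 ff 15.0
[-0.353  0.303  1.003  2.02  -0.705  0.668  2.456]
```

servo_tool:
  series:
    - [0,0.004,0,0,0,0,0.35]
    - [0,0.006,0,0,0,0,0.35]
    - [0,0.006,-0.08,0,0,0,0.35]
    - [0,0.03,-0.2,0,0,0.25,0.35]
    - [0,0.1,-0.26,0,0,0.5,0.35]
    - [0,0.16,-0.26,0,0,0.75,0.6]
    - [0,0.16,-0.26,0,0,1,0.75]
    - [0,0.16,-0.26,0,0,1,0.75]

```text
time_s: 18.23
position: [0.5143, -0.1939, 0.3408]
orientation: [2.895, 0.339, 2.324]
ft_force: [-0.1, -0.0, 0.4]
opening: 0.0529
finger_force: 0.0
```

```bash
cat >> mv.py <<'E'
def down(yaw): return R.from_euler('xyz',[np.pi,0,yaw])
E
python3 - <<'E'
from mv import *
c,r=st(); s=sense();print(np.round(s["q"],3),s["position"]); walls(); walls("top")
D=down(np.pi/2-.52); rv=(r.inv()*D).as_rotvec()/(np.pi/4); print(D.as_matrix()[:,1],rv)
half=r*R.from_rotvec(rv*np.pi/4*.55)
rows([([.58,.05,.34],half)])
rows([([.635,.18,.2],D),([.635,.18,.1],D)],(np.array([.58,.05,.34]),half))
E
```

```text
18.225 crate [ 0.0013 -0.0162  0.1975] F [ 0.1 -0.1  0.4] tau [ 0.03  0.5  -0.07] op 0.0529 ff 0.0
[-0.698 -0.128  0.948  1.991  0.089  0.811  1.016] [ 0.51430078 -0.19390456  0.34080607]
back 325 lean(rad from upright, + = beyond) -0.006 face at mid 0.0856
front 297 lean(rad from upright, + = beyond) -0.016 face at mid 0.0807
left 100 lean(rad from upright, + = beyond) 0.012 face at mid 0.0977
right 74 lean(rad from upright, + = beyond) 0.004 face at mid 0.0928
back 81 lean(rad from upright, + = beyond) -0.444 face at mid 0.0813
front 101 lean(rad from upright, + = beyond) -0.048 face at mid 0.0813
left few 0
right 41 lean(rad from upright, + = beyond) -0.032 face at mid 0.0931
[ 8.67819180e-01 -4.96880138e-01  1.22464680e-16] [0.54325391 0.17314511 1.64922088]
[0.249, 0.441, 0.018] [0.296, 0.096, 0.913]
[0.283, 0.082, 0.267] [0.244, 0.078, 0.742]
[0.305, 0.049, 0.463] [0.244, 0.078, 0.742]
```

servo_tool:
  series:
    - [0.249,0.441,0.018,0.296,0.096,0.913,0.7]
    - [0.249,0.441,0.018,0.296,0.096,0.913,0.7]
    - [0.249,0.441,0.018,0.296,0.096,0.913,0.7]
    - [0.249,0.441,0.018,0.296,0.096,0.913,0.7]
    - [0.249,0.441,0.018,0.296,0.096,0.913,0.7]

```text
time_s: 18.95
position: [0.5813, 0.0539, 0.3384]
orientation: [2.98, 0.114, 1.632]
ft_force: [0.4, -0.6, -0.0]
opening: 0.0609
finger_force: 0.0
```

```bash
python3 - <<'E'
from mv import *
s=sense();print(np.round(s["q"],3),s["position"],s["time_s"])
rows([([.635,.18,.17],down(np.pi/2-.52)),([.635,.18,.1],down(np.pi/2-.52))])
# refine elbow
for n in("top","scene"):
    im,d=cams.snapshot(n); C=cloud(n,d); r=cams.pinpoint("elbow_tube",n); print(n,[(np.round(x["pixel"],1),round(x["conf"],2),at_z(n,x["pixel"],0).round(4)) for x in r[:2]])
    r=cams.outline_of("elbow",n)
    if r:
        m=r[0]["mask"]; cv2.imwrite(f"pics/m_{n}.png",m*255)
        P=C[m&(C[...,2]>.041)&(C[...,2]<.056)]
        if len(P)>10: (a,b),rad=cv2.minEnclosingCircle(P[:,:2].astype(np.float32)); print(r[0]["conf"],len(P),a,b,rad)
        Q=C[m&(C[...,2]<.015)]; print("flange pts",len(Q))
    y,x=(156,178) if n=="top" else (298,342)
    o=cv2.resize(im[y-25:y+25,x-33:x+33],(400,303),interpolation=cv2.INTER_CUBIC); cv2.imwrite(f"pics/e_{n}.png",o)
cv2.imwrite("pics/e.png",np.hstack([cv2.imread("pics/e_top.png"),cv2.imread("pics/e_scene.png")]))
E
```

```text
[-0.802  0.169  0.658  1.74   0.027  1.118 -0.099] [0.58131797 0.05387732 0.33840224] 18.95
[0.282, 0.072, 0.322] [0.241, 0.081, 0.749]
[0.298, 0.049, 0.46] [0.241, 0.081, 0.749]
top []
scene [(array([302.3, 347.7]), 0.79, array([0.6273, 0.1884, 0.    ])), (array([181.9, 252.5]), 0.62, array([ 0.3726, -0.2497,  0.    ]))]
0.82 89 0.6271249055862427 0.17299236357212067 0.027161262929439545
flange pts 111[ WARN:0@9.382] global loadsave.cpp:1063 imwrite_ Unsupported depth image for selected encoder is fallbacked to CV_8U.
```

View pics/e.png

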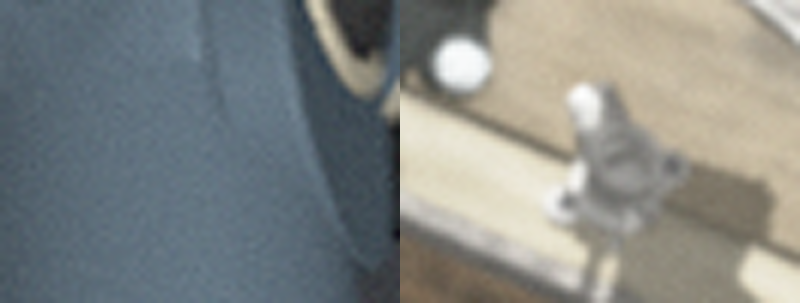

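servo_tool:
  series:
    - [0.15,0.04,0.15,0.12,0.04,0.35,0.7]
    - [0.282,0.072,0.322,0.241,0.081,0.749,0.7]
    - [0.282,0.072,0.322,0.241,0.081,0.749,0.7]
    - [0.282,0.072,0.322,0.241,0.081,0.749,0.7]
    - [0.298,0.049,0.46,0.241,0.081,0.749,0.7]
    - [0.298,0.049,0.46,0.241,0.081,0.749,0.7]
    - [0.298,0.049,0.46,0.241,0.081,0.749,0.7]

```text
time_s: 20.12
position: [0.6356, 0.1742, 0.1028]
orientation: [3.139, -0.003, 1.043]
ft_force: [0.3, -0.1, 0.1]
opening: 0.061
finger_force: 0.0
```

```bash
python3 - <<'E'
from mv import *
s=sense();print(np.round(s["q"],3),s["position"],s["time_s"],s["ft_force"])
rows([([.635,.18,.034],down(np.pi/2-.52))])
E
```

```text
[-0.739  0.618  0.596  1.717 -0.418  0.932 -0.504] [0.63562864 0.17420048 0.10282853] 20.125 [ 0.27712522 -0.13005773  0.09264187]
[0.009, -0.007, 0.138] [0.003, -0.004, -0.01]
```

servo_tool:
  series:
    - [0.009,-0.007,0.07,0,0,-0.01,0.7]
    - [0.009,-0.007,0.138,0,0,-0.01,0.7]
    - [0.009,-0.007,0.138,0,0,-0.01,0.7]

```text
time_s: 20.5
position: [0.6343, 0.181, 0.0331]
orientation: [3.141, -0.002, 1.052]
ft_force: [-0.1, -0.1, 1.4]
opening: 0.0608
finger_force: 0.0
```

```bash
python3 - <<'E'
from mv import *
s=sense();print(np.round(s["q"],3),s["position"],s["orientation"],s["time_s"],s["ft_force"])
rows([([.635,.18,.034],down(np.pi/2-.52))])
E
```

```text
[-0.711  0.702  0.542  1.751 -0.475  0.819 -0.462] [0.63426375 0.18104727 0.03312514] [ 3.14068423e+00 -2.48767086e-03  1.05242740e+00] 20.5 [-0.10136607 -0.0597368   1.35672094]
[-0.001, 0.002, -0.002] [0.001, -0.003, 0.002]
```

servo_tool:
  series:
    - [0,0,0,0,0,0,0]
    - [0,0,0,0,0,0,0]
    - [0,0,0,0,0,0,0]
    - [0,0,-0.06,0,0,0,0]
    - [0,0,-0.12,0,0,0,0]
    - [0,0,-0.12,0,0,0,0]
  squeeze: 40

```text
time_s: 21.25
position: [0.6361, 0.1815, 0.0951]
orientation: [3.137, -0.007, 1.052]
ft_force: [0.7, 0.1, -1.3]
opening: 0.0301
finger_force: 40.0
```

```bash
python3 - <<'E'
from mv import *
s=sense();print(s["position"],s["orientation"],s["time_s"],s["ft_force"],s["torque"],s["opening"],s["finger_force"])
im,d=cams.snapshot("scene"); p=proj("scene",s["position"]).astype(int);print(p)
cv2.imwrite("pics/g.png",cv2.resize(im[p[0]-40:p[0]+40,p[1]-50:p[1]+50],(750,600),interpolation=cv2.INTER_CUBIC))
E
```

```text
[0.63612528 0.18148699 0.09508489] [ 3.13659853 -0.00678109  1.05248252] 21.25 [ 0.68574227  0.10625222 -1.30372943] [-0.0598249   0.06960663  0.04571812] 0.0301445843288911 39.96889644976591
[293 348]
```

View pics/g.png

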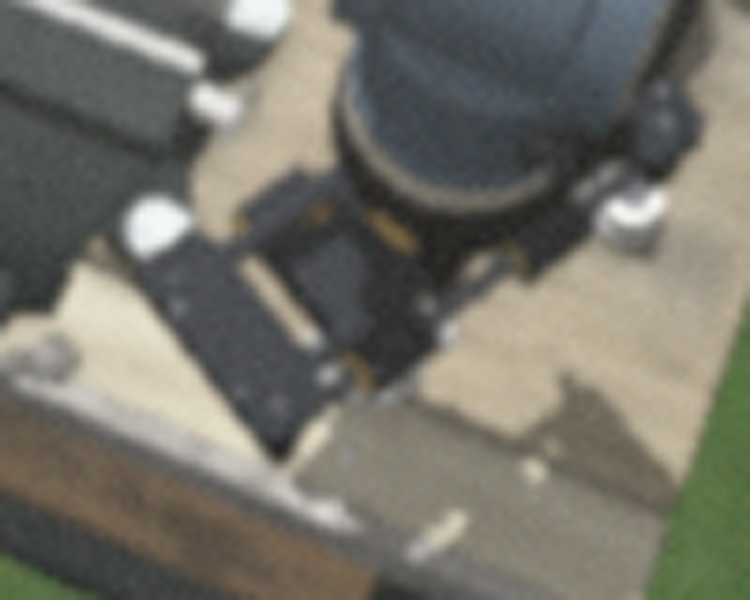

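The elbow is held, with the opening at 30 mm. Its body hides it at px ~(330,330), close to but clear of the vice. Next I lift it and swing it over.

```bash
cat >> mv.py <<'E'
RP=R.from_rotvec(cz*.29)*RL
E
python3 - <<'E'
from mv import *
p,r=cur()
rows([([.62,.17,.34],r),([.57,-.0,.38],RP),(c2w([0,.044,.20]),RP)])
print(c2w([0,.044,.20]),RP.as_euler('xyz'))
E
```

```text
[-0.032, -0.013, -0.494] [0.0, 0.0, 0.0]
[-0.377, 0.069, -0.575] [-0.538, 0.003, -0.761]
[-0.656, 0.122, -0.501] [-0.538, 0.003, -0.761]
[ 0.52426351 -0.13449739  0.34261779] [2.73724677 0.11686585 1.6343158 ]
```

servo_tool:
  series:
    - [-0.03,-0.01,-0.12,0,0,0,0]
    - [-0.03,-0.01,-0.24,0,0,0,0]
    - [-0.03,-0.01,-0.36,0,0,0,0]
    - [-0.03,-0.01,-0.48,-0.05,0,-0.1,0]
    - [-0.13,0.02,-0.54,-0.2,0,-0.3,0]
    - [-0.25,0.05,-0.57,-0.35,0,-0.5,0]
    - [-0.36,0.07,-0.57,-0.5,0,-0.7,0]
    - [-0.46,0.09,-0.55,-0.538,0.003,-0.761,0]
    - [-0.56,0.105,-0.53,-0.538,0.003,-0.761,0]
    - [-0.62,0.115,-0.51,-0.538,0.003,-0.761,0]
    - [-0.656,0.122,-0.501,-0.538,0.003,-0.761,0]
    - [-0.656,0.122,-0.501,-0.538,0.003,-0.761,0]

```text
time_s: 22.8
position: [0.5227, -0.1354, 0.3406]
orientation: [2.742, 0.117, 1.632]
ft_force: [-0.7, 0.7, -0.2]
opening: 0.0299
finger_force: 40.0
```

```bash
python3 - <<'E'
from mv import *
c,r=st(); print((r.inv()*RP).as_rotvec().round(3)); print(sense()["q"].round(3))
rows([(c2w([0,.044,.12]),RP),(c2w([0,.044,.045]),RP)])
im,d=cams.snapshot("scene"); p=proj("scene",c2w([0,.044,.1])).astype(int);print(p)
cv2.imwrite("pics/g2.png",cv2.resize(im[p[0]-45:p[0]+75,p[1]-80:p[1]+80],(800,600),interpolation=cv2.INTER_CUBIC))
E
```

```text
22.8 crate [-0.002   0.0428  0.1987] F [-0.8  0.6  0.1] tau [0.09 0.57 0.1 ] op 0.0299 ff 40.0
[-0.005  0.    -0.002]
[-0.804 -0.156  0.883  2.011  0.224  0.825  0.065]
[0.001, 0.005, 0.157] [-0.006, 0.001, -0.002]
[0.001, 0.006, 0.307] [-0.006, 0.001, -0.002]
[200 249]
```

View pics/g2.png

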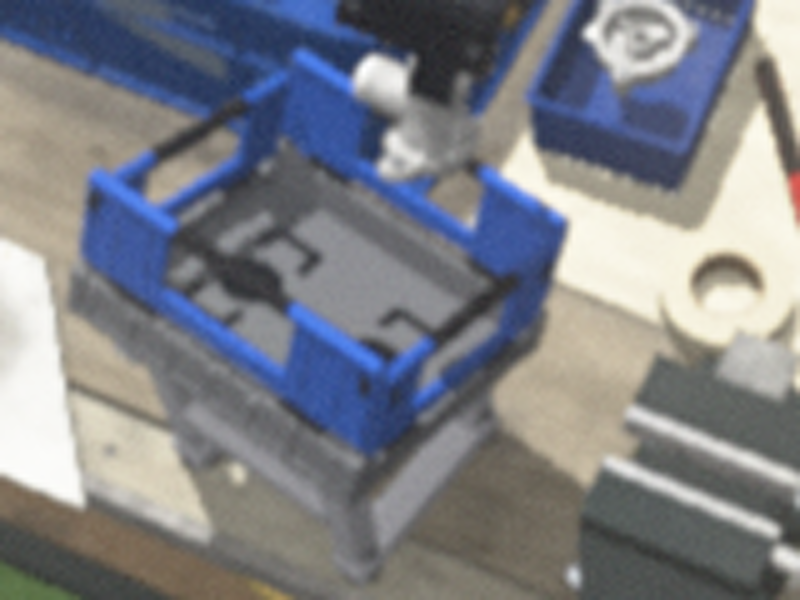

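```bash
python3 - <<'E'
from mv import *
c,r=st()
t=lambda P:((proj("scene",c2w(P))-np.array([155,169]))*5)[::-1].round(0)
z=c[2]-.033
for nm,d in(("ear hole",[.029,0,.006]),("ear tip",[.037,0,.003]),("spout end top",[0,-.041,.040]),("spout mid",[0,-.041,.027]),("tube base far",[0,.016,.03])):
    print(nm,t([c[0]+d[0],c[1]+d[1],z+d[2]]))
im,d=cams.snapshot("scene");C=CR.inv().apply((cloud("scene",d)-CO).reshape(-1,3)).reshape(420,560,3)
f=lambda x,y:C[155+round(y/5),169+round(x/5)].round(4)
for q in((400,165),(385,165),(410,170),(440,160),(460,150),(370,75),(375,95),(440,130)): print(q,f(*q)-[c[0],c[1],z])
E
```

```text
22.85 crate [-0.0013  0.0444  0.199 ] F [ 0.2 -0.3 -1.2] tau [ 0.1   0.56 -0.05] op 0.03 ff 40.0
ear hole [397. 145.]
ear tip [386. 156.]
spout end top [380.  28.]
spout mid [375.  49.]
tube base far [466. 100.]
(400, 165) [ 0.03160729  0.00611651 -0.00172052]
(385, 165) [ 0.03290729 -0.00148349 -0.00592052]
(410, 170) [0.03300729 0.01291651 0.00037948]
(440, 160) [ 0.01350729  0.01751651 -0.00062052]
(460, 150) [0.00860729 0.02431651 0.00767948]
(370, 75) [ 0.01280729 -0.03308349  0.02137948]
(375, 95) [ 0.01180729 -0.02828349  0.01117948]
(440, 130) [0.01000729 0.01141651 0.01297948]
```

```bash
python3 - <<'E'
from mv import *
c,r=st(); P=[]
for i in range(4):
    im,d=cams.snapshot("scene");C=CR.inv().apply((cloud("scene",d)-CO).reshape(-1,3)).reshape(420,560,3)-[c[0],c[1],c[2]-.033]
    g=im.astype(int); ok=(g.min(-1)>95)&(abs(C[...,0])<.045)&(C[...,1]>-.06)&(C[...,1]<.05)&(C[...,2]>-.03)&(C[...,2]<.05)
    P.append(C[ok])
P=np.vstack(P);print(len(P))
for nm,k in(("ear x>.02",P[:,0]>.022),("spout y<-.02",P[:,1]<-.02),("all",P[:,0]>-9)):
    Q=P[k];print(nm,len(Q),np.percentile(Q,[2,10,50,90,98],axis=0).round(4).tolist())
# plane tilt of ear top: z vs y
Q=P[P[:,0]>.022]; A=np.c_[Q[:,:2],np.ones(len(Q))]; print(np.linalg.lstsq(A,Q[:,2],rcond=None)[0])
S=P[P[:,1]<-.018]; print("spout x-mid by y",np.polyfit(S[:,1],S[:,0],1),np.polyfit(S[:,1],S[:,2],1))
E
```

```text
22.9 crate [-0.0008  0.0452  0.1992] F [-0.3  0.2 -0.3] tau [0.1  0.63 0.01] op 0.0301 ff 40.0
1450
ear x>.02 165 [[0.0221, -0.0044, -0.0077], [0.0237, -0.0027, -0.0064], [0.0307, 0.0053, -0.0031], [0.0376, 0.012, -0.0005], [0.0393, 0.0129, 0.0413]]
spout y<-.02 288 [[-0.0025, -0.0409, 0.0052], [0.0014, -0.0384, 0.0094], [0.0103, -0.0303, 0.0203], [0.0144, -0.0217, 0.0258], [0.0158, -0.0207, 0.0274]]
all 1450 [[-0.0069, -0.0384, -0.0063], [-0.0007, -0.0302, -0.0039], [0.0125, 0.0038, 0.0121], [0.024, 0.0212, 0.0255], [0.0364, 0.0247, 0.039]]
[-0.62676274 -0.80604582  0.02257045]
spout x-mid by y [0.08764999 0.01169509] [0.02619348 0.01961898]
```

```bash
cat >> mv.py <<'E'
RQ=R.from_rotvec(cz*.24)*RL
E
python3 - <<'E'
from mv import *
c,r=st(); print((r.inv()*RQ).as_rotvec().round(3))
rows([(c2w([-.001,.042,.12]),RQ),(c2w([-.001,.042,.058]),RQ)])
E
```

```text
23.1 crate [-0.0003  0.0453  0.1995] F [-0.6  0.8 -0.7] tau [ 0.08  0.59 -0.05] op 0.0301 ff 40.0
[-0.002  0.     0.052]
[-0.006, -0.003, 0.159] [-0.003, 0.0, 0.067]
[-0.006, -0.003, 0.283] [-0.003, 0.0, 0.067]
```

servo_tool:
  series:
    - [-0.006,-0.003,0.08,0,0,0.067,0]
    - [-0.006,-0.003,0.159,0,0,0.067,0]
    - [-0.006,-0.003,0.22,0,0,0.067,0]
    - [-0.006,-0.003,0.275,0,0,0.067,0]
    - [-0.006,-0.003,0.275,0,0,0.067,0]

```text
time_s: 23.72
position: [0.577, -0.1482, 0.2139]
orientation: [2.739, 0.098, 1.587]
ft_force: [-0.9, -1.0, -1.0]
opening: 0.03
finger_force: 40.0
```

```bash
python3 - <<'E'
from mv import *
c,r=st(); print((r.inv()*RQ).as_rotvec().round(3))
im,d=cams.snapshot("scene"); im2,d2=cams.snapshot("top")
a=im[175:250,190:290]
for P in([.041,.044,.0],[.041,.031,0],[.041,.057,0]): print(((proj("scene",c2w(P))-[175,190])*6)[::-1].round())
cv2.imwrite("pics/g3.png",np.hstack([cv2.resize(a,(600,450),interpolation=cv2.INTER_CUBIC)]))
C=CR.inv().apply((cloud("scene",d)-CO).reshape(-1,3)).reshape(420,560,3)-[c[0],c[1],c[2]-.033]
g=im.astype(int); ok=(g.min(-1)>110)&(C[...,0]>.024)&(C[...,0]<.045)&(abs(C[...,1])<.03)&(C[...,2]>-.012)&(C[...,2]<.012)
print(ok.sum(),np.percentile(C[ok],[2,50,98],axis=0).round(4).tolist())
E
```

```text
23.725 crate [-0.0028  0.0412  0.0603] F [-1.  -1.1 -0.6] tau [-0.04  0.58 -0.01] op 0.03 ff 40.0
[-0.007  0.002 -0.   ]
[261. 358.]
[239. 343.]
[283. 374.]Traceback (most recent call last):
  File "<stdin>", line 9, in <module>
    return _quantile_unchecked(
        a, q, axis, out, overwrite_input, method, keepdims, weights)
    return _ureduce(a,
                    func=_quantile_ureduce_func,
    ...<5 lines>...
                    overwrite_input=overwrite_input,
                    method=method)
    r = func(a, **kwargs)
    result = _quantile(arr,
                       quantiles=q,
    ...<2 lines>...
                       out=out,
                       weights=wgt)
    slices_having_nans = np.isnan(arr[-1, ...])
                                  ~~~^^^^^^^^^
IndexError: index -1 is out of bounds for axis 0 with size 0
```

View pics/g3.png

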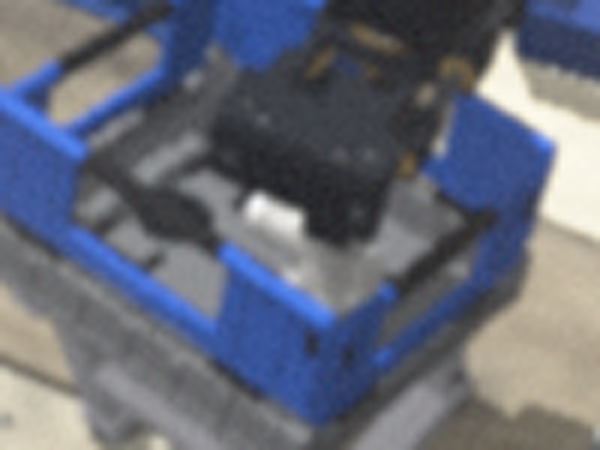

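The elbow is inside the crate above the left nest, but the back wall hides the ear. I'll lower slowly until contact.

servo_tool:
  series:
    - [0.002,0.005,0.015,0.01,0,0,0]
    - [0.002,0.005,0.026,0.01,0,0,0]
    - [0.002,0.005,0.032,0.01,0,0,0]
    - [0.002,0.005,0.036,0.01,0,0,0]
    - [0.002,0.005,0.036,0.01,0,0,0]

```text
time_s: 24.45
position: [0.589, -0.1466, 0.2039]
orientation: [2.738, 0.091, 1.589]
ft_force: [-14.5, 9.7, 26.7]
opening: 0.03
finger_force: 40.1
```

```bash
python3 - <<'E'
from mv import *
c,r=st(); print((r.inv()*RQ).as_rotvec().round(3))
E
```

```text
24.45 crate [0.0035 0.0452 0.0465] F [-3.8  6.6 31. ] tau [1.65 1.34 0.7 ] op 0.03 ff 40.1
[-0.006 -0.006 -0.001]
```

servo_tool:
  series:
    - [0,0,-0.02,0,0,0,0]
    - [0,0,-0.12,0,0,0,0]
    - [0,0,-0.24,0,0,0,0]
    - [0,0,-0.32,0,0,0,0]
    - [0,0,-0.32,0,0,0,0]

```text
time_s: 25.08
position: [0.5249, -0.136, 0.3501]
orientation: [2.735, 0.09, 1.587]
ft_force: [0.8, 1.3, -1.0]
opening: 0.0302
finger_force: 40.0
```

```bash
cat > efit.py <<'E'
from mv import *
from scipy.optimize import least_squares
def cyl(P,c,ax,r,h0,h1):
    d=P-c; h=d@ax; q=np.linalg.norm(d-np.outer(h,ax),axis=1)-r; e=np.maximum(h0-h,h-h1)
    return np.minimum(np.maximum(q,e),0)+np.hypot(np.maximum(q,0),np.maximum(e,0))
X,Y,Z=np.eye(3)
def box(P,lo,hi):
    c=(np.array(lo)+hi)/2; q=abs(P-c)-(np.array(hi)-lo)/2
    return np.linalg.norm(np.maximum(q,0),axis=1)+np.minimum(q.max(1),0)
def sdf(P,fr):  # tube frame: ears along y, spout +x
    o=np.zeros(3)
    return np.min([cyl(P,o,Z,.0157,0,.05),cyl(P,[0,0,.027],X,.013,0,.041),cyl(P,o,Z,fr,0,.006),box(P,[-.009,-.028,0],[.009,.028,.006]),
      cyl(P,np.array([0,.028,0]),Z,.009,0,.006),cyl(P,np.array([0,-.028,0]),Z,.009,0,.006)],axis=0)
B=R.from_matrix(np.array([[0,1,0],[-1,0,0],[0,0,1.]]))  # elbow->crate nominal: x->-y, y->+x
def run(ns=5):
    c=w2c(cur()[0]); A=[]
    for i in range(ns):
        im,d=cams.snapshot("scene"); m=cams.outline_of("elbow","scene"); 
        if not m: continue
        C=CR.inv().apply((cloud("scene",d)-CO).reshape(-1,3)).reshape(420,560,3)-c
        ok=m[0]["mask"]&(d>0)&(abs(C[...,0])<.05)&(abs(C[...,1])<.06)&(C[...,2]>-.055)&(C[...,2]<.02)
        A.append(C[ok])
    P=np.vstack(A); print("pts",len(P),"tcp",c.round(4))
    for fr in(.020,.023):
        f=lambda p: sdf((R.from_rotvec(p[3:])*B).inv().apply(P-p[:3]),fr)
        r=least_squares(f,[0,0,-.037,0,0,0],loss="soft_l1",f_scale=.002,diff_step=1e-3,x_scale=[.01,.01,.01,.2,.2,.2])
        print(fr,r.x.round(4),"rms",np.median(abs(r.fun)).round(4))
    return r.x,c
if __name__=="__main__": st(); run(6); print((cur()[1].inv()*RQ).as_rotvec())
E
python3 efit.py
```

```text
25.075 crate [0.0039 0.0426 0.2065] F [ 0.1  1.4 -1.1] tau [0.09 0.54 0.03] op 0.0302 ff 40.0
pts 2108 tcp [0.0039 0.0426 0.2065]
0.02 [-0.0023  0.0052 -0.0417  0.1906  0.0333 -0.0669] rms 0.0016
0.023 [-0.0029  0.0052 -0.0413  0.1977  0.0536 -0.0631] rms 0.0015
[-0.01094365  0.00165038 -0.00182952]
```

The fit shows the elbow sagged about 0.19 rad (spout down) and 0.065 rad in yaw within the grip. I'll turn the tool to compensate, then refit.

```bash
cat >> mv.py <<'E'
def corr(off,rv,goal):   # crate-frame offset tube-bottom minus TCP, elbow error rotvec -> target TCP pose
    r=cur()[1]; Q=R.from_rotvec(-np.array(rv)); o=Q.apply(off)
    return c2w(np.array(goal)-o), CR*Q*CR.inv()*r
E
python3 - <<'E'
from mv import *
t=corr([-.0026,.0052,-.0415],[.194,.043,-.065],[0,.044,.15])
rows([t])
E
```

```text
[0.009, -0.0, 0.024] [0.005, -0.254, -0.08]
```

servo_tool:
  series:
    - [0.005,0,0.012,0,-0.12,-0.04,0]
    - [0.009,0,0.024,0.005,-0.254,-0.08,0]
    - [0.009,0,0.024,0.005,-0.254,-0.08,0]
    - [0.009,0,0.024,0.005,-0.254,-0.08,0]
  squeeze: 55

```text
time_s: 26.18
position: [0.5291, -0.1335, 0.3361]
orientation: [2.742, 0.304, 1.564]
ft_force: [0.4, 0.9, -0.5]
opening: 0.0297
finger_force: 55.0
```

```bash
python3 efit.py
```

```text
26.175 crate [0.0015 0.046  0.1922] F [ 0.   1.  -0.5] tau [ 0.24  0.62 -0.04] op 0.0297 ff 55.0
pts 1790 tcp [0.0015 0.046  0.1922]
0.02 [ 0.0016 -0.0033 -0.0404 -0.0249 -0.0327 -0.0017] rms 0.0013
0.023 [ 0.001  -0.0029 -0.0399 -0.0109 -0.0121 -0.0021] rms 0.0013
[-0.01383232  0.19951183  0.06177901]
```

```bash
python3 - <<'E'
from mv import *
c,r=st()
for z in(.09,.056,.048,.043,.040): rows([(c2w([-.0013,.0471,z]),r)])
E
```

```text
26.775 crate [0.0013 0.0471 0.1921] F [ 0.2 -0.5 -0.4] tau [0.29 0.61 0.01] op 0.0295 ff 55.0
[0.042, -0.001, 0.2] [0.0, 0.0, 0.0]
[0.055, 0.001, 0.267] [0.0, 0.0, 0.0]
[0.059, 0.001, 0.282] [0.0, 0.0, 0.0]
[0.06, 0.001, 0.292] [0.0, 0.0, 0.0]
[0.062, 0.001, 0.298] [0.0, 0.0, 0.0]
```

servo_tool:
  series:
    - [0.02,0,0.1,0,0,0,0]
    - [0.042,-0.001,0.2,0,0,0,0]
    - [0.052,0,0.25,0,0,0,0]
    - [0.055,0.001,0.267,0,0,0,0]
    - [0.055,0.001,0.267,0,0,0,0]

```text
time_s: 27.4
position: [0.5817, -0.1435, 0.2108]
orientation: [2.742, 0.305, 1.566]
ft_force: [-0.8, -0.2, -0.4]
opening: 0.0296
finger_force: 55.0
```

```bash
python3 - <<'E'
from mv import *
c,r=st()
for z in(.050,.046,.043,.040): rows([(c2w([-.0013,.0471,z]),r)])
E
```

```text
27.4 crate [-0.0007  0.0467  0.0559] F [-0.8 -0.4 -0.1] tau [ 0.3   0.56 -0.01] op 0.0296 ff 55.0
[0.003, -0.001, 0.011] [0.0, 0.0, 0.0]
[0.005, -0.0, 0.019] [0.0, 0.0, 0.0]
[0.006, -0.0, 0.025] [0.0, 0.0, 0.0]
[0.007, -0.0, 0.031] [0.0, 0.0, 0.0]
```

servo_tool:
  series:
    - [0.003,-0.001,0.011,0,0,0,0]
    - [0.005,0,0.019,0,0,0,0]
    - [0.005,0,0.019,0,0,0,0]

```text
time_s: 27.78
position: [0.5858, -0.1443, 0.2027]
orientation: [2.74, 0.305, 1.565]
ft_force: [-2.8, 0.3, 4.9]
opening: 0.0294
finger_force: 54.9
```

```bash
python3 -c "
from mv import *
st()"
```

```text
27.775 crate [-0.0002  0.0468  0.0469] F [-0.6 -0.3  5.6] tau [-0.08  0.75 -0.1 ] op 0.0294 ff 54.9
```

servo_tool:
  series:
    - [0.001,0,0.005,0,0,0,0]
    - [0.001,0,0.005,0,0,0,0]

```text
time_s: 28.02
position: [0.587, -0.147, 0.2021]
orientation: [2.738, 0.306, 1.562]
ft_force: [-9.1, -2.7, 17.8]
opening: 0.0296
finger_force: 55.0
```

```bash
python3 -c "
from mv import *
st()"
```

```text
28.025 crate [0.0012 0.0444 0.0456] F [-0.4 -4.4 19.6] tau [-1.3   1.2  -0.74] op 0.0296 ff 55.0
```

```bash
python3 - <<'E'
from mv import *
P=[];Q=[]
for i in range(4):
    im,d=cams.snapshot("scene");C=CR.inv().apply((cloud("scene",d)-CO).reshape(-1,3)).reshape(420,560,3);g=im.astype(int)
    grey=(g.max(-1)-g.min(-1)<25)&(g.mean(-1)>85)&(d>0)
    k=grey&(abs(C[...,0])<.06)&(C[...,1]>-.075)&(C[...,1]<-.01)&(abs(C[...,2])<.02); P.append(C[k])
P=np.vstack(P); print("floor",len(P),np.percentile(P[:,2],[10,50,90]),np.linalg.lstsq(np.c_[P[:,:2],np.ones(len(P))],P[:,2],rcond=None)[0])
for i in range(3):
    im,d=cams.snapshot("top");C=CR.inv().apply((cloud("top",d)-CO).reshape(-1,3)).reshape(420,560,3);g=im.astype(int)
    grey=(g.max(-1)-g.min(-1)<25)&(g.mean(-1)>85)&(d>0)
    k=grey&(abs(C[...,0])<.06)&(C[...,1]>-.075)&(C[...,1]<-.01)&(abs(C[...,2])<.02); Q.append(C[k])
Q=np.vstack(Q); print("floor top",len(Q),np.percentile(Q[:,2],[10,50,90]) if len(Q) else '')
# initial clouds too
for n in("scene","top"):
    C=CR.inv().apply((cloud(n,np.load(n+"0.npy"))-CO).reshape(-1,3)); im=cv2.imread(f"pics/{n}0.png").astype(int).reshape(-1,3)
    k=(im.max(1)-im.min(1)<25)&(im.mean(1)>85)&(abs(C[:,0])<.012)&(abs(C[:,1])<.025)&(abs(C[:,2])<.02); print(n,k.sum(),np.percentile(C[k,2],[10,50,90]))
    W=cloud(n,np.load(n+"0.npy")); k=(abs(W[...,0]-.56)<.02)&(abs(W[...,1]-.17)<.03); print("bench",np.median(W[k][:,2]))
st()
E
```

```text
floor 1179 [0.00076655 0.00300868 0.00580601] [-0.00657502  0.0059883   0.00344231]
floor top 3355 [-0.00248751  0.00015855  0.00307449]
scene 46 [0.00050955 0.00249858 0.00462493]
bench 0.0013339341967164575
top 229 [-2.61747064e-03  1.96604656e-07  3.14578987e-03]
bench -0.0010916598533818878
28.375 crate [0.0011 0.0445 0.0456] F [-1.2 -3.6 18. ] tau [-1.29  1.2  -0.71] op 0.0297 ff 55.0
```

```bash
python3 - <<'E'
from efit import *
st(); x,c=run(6); print("tube bottom in crate (scene-biased)",(x[:3]+c).round(4))
E
```

```text
28.375 crate [0.0011 0.0445 0.0456] F [-1.2 -3.6 18. ] tau [-1.29  1.2  -0.71] op 0.0297 ff 55.0
pts 579 tcp [0.0011 0.0445 0.0456]
0.02 [-0.0071 -0.001  -0.0397  0.0178  0.2113  0.0513] rms 0.0011
0.023 [-0.0071 -0.001  -0.0397  0.0178  0.2113  0.0513] rms 0.0011
tube bottom in crate (scene-biased) [-0.006   0.0435  0.0059]
```

servo_tool:
  series:
    - [0,0,-0.002,0,0,0,0]
    - [0,-0.006,-0.002,0,0,0,0]
    - [0,-0.012,-0.002,0,0,0,0]
    - [0,-0.012,-0.002,0,0,0,0]

```text
time_s: 29.48
position: [0.5852, -0.145, 0.2025]
orientation: [2.729, 0.306, 1.564]
ft_force: [0.9, -0.8, 10.5]
opening: 0.0296
finger_force: 55.0
```

```bash
python3 -c "
from mv import *
st()"
```

```text
29.475 crate [-0.0007  0.0459  0.0469] F [ 5.3 -0.6  9.2] tau [-0.61 -0.46 -0.04] op 0.0296 ff 55.0
```

servo_tool:
  series:
    - [0,0.012,0,0,0,0,0]
    - [0,0.024,0,0,0,0,0]
    - [0,0.024,0,0,0,0,0]

```text
time_s: 29.85
position: [0.5878, -0.1469, 0.2023]
orientation: [2.748, 0.306, 1.562]
ft_force: [-14.4, -2.8, 13.8]
opening: 0.0298
finger_force: 55.0
```

```bash
python3 -c "
from mv import *
st()"
```

```text
29.85 crate [0.0019 0.0446 0.0455] F [-6.7 -5.7 18.1] tau [-1.28  2.48 -1.15] op 0.0298 ff 55.0
```

servo_tool:
  series:
    - [0,0,-0.004,0,0,0,0]
    - [0,0.01,-0.004,0,0,0,0]
    - [0,0.018,-0.004,0,0,0,0]
    - [0,0.018,-0.004,0,0,0,0]

```text
time_s: 30.35
position: [0.5903, -0.1446, 0.2037]
orientation: [2.761, 0.304, 1.563]
ft_force: [-22.8, -0.3, 12.4]
opening: 0.0299
finger_force: 55.0
```

```bash
python3 -c "
from mv import *
st()"
```

```text
30.35 crate [0.0043 0.0474 0.046 ] F [-15.3  -4.9  20.4] tau [-0.73  4.46 -1.57] op 0.0299 ff 55.0
```

servo_tool:
  series:
    - [0,-0.02,-0.002,0,0,0,0]
    - [0,-0.05,-0.002,0,0,0,0]
    - [0,-0.05,-0.002,0,0,0,0]

```text
time_s: 30.72
position: [0.5787, -0.1427, 0.2013]
orientation: [2.733, 0.304, 1.566]
ft_force: [4.4, 1.3, 0.9]
opening: 0.0299
finger_force: 55.2
```

```bash
python3 -c "
from mv import *
st()"
```

```text
30.725 crate [-0.0074  0.047   0.0485] F [ 4.1  2.2 -0.8] tau [ 0.24 -0.71  0.29] op 0.0299 ff 55.2
```

servo_tool:
  series:
    - [0,0.009,0,0,0,0,0]
    - [0,0.017,0,0,0,0,0]
    - [0,0.017,0.004,0,0,0,0]
    - [0,0.017,0.006,0,0,0,0]
    - [0,0.017,0.006,0,0,0,0]

```text
time_s: 31.35
position: [0.5841, -0.1461, 0.2005]
orientation: [2.742, 0.306, 1.563]
ft_force: [-7.3, -0.5, 15.5]
opening: 0.0296
finger_force: 55.0
```

```bash
python3 - <<'E'
from efit import *
c,r=st()
A=[]
for i in range(4):
    im,d=cams.snapshot("scene"); m=cams.outline_of("elbow","scene")
    if not m: continue
    C=CR.inv().apply((cloud("scene",d)-CO).reshape(-1,3)).reshape(420,560,3)-c
    A.append(C[m[0]["mask"]&(d>0)&(abs(C[...,0])<.05)&(abs(C[...,1])<.06)&(C[...,2]>-.055)&(C[...,2]<.02)])
P=np.vstack(A); pr=np.array([.0013,-.0031,-.040,0,0,0]); sg=np.array([.002,.004,.01,.15,.03,.06])
f=lambda p: np.r_[sdf((R.from_rotvec(p[3:])*B).inv().apply(P-p[:3]),.021)/.002/3,(p-pr)/sg]
r=least_squares(f,pr,loss="soft_l1",diff_step=1e-3,x_scale=sg); print(len(P),r.x.round(4),"in crate",(r.x[:3]+c).round(4))
E
```

```text
31.35 crate [-0.0023  0.0447  0.0454] F [-0.1 -2.  17. ] tau [-0.74  1.25 -0.55] op 0.0296 ff 55.0
314 [-0.0009 -0.0035 -0.0432 -0.0804  0.0119 -0.0039] in crate [-0.0032  0.0412  0.0022]
```

servo_tool:
  series:
    - [0,0,-0.001,0,0,0,0]
    - [0,0,-0.002,0,0,0,0]
  squeeze: 4

```text
time_s: 32.0
position: [0.584, -0.1441, 0.2004]
orientation: [2.742, 0.305, 1.565]
ft_force: [-1.6, -0.8, 3.4]
opening: 0.0321
finger_force: 4.0
```

servo_tool:
  series:
    - [0,0,0,0,0,0,0.45]
    - [0,0,0,0,0,0,0.6]
    - [0,0,0,0,0,0,0.6]

```text
time_s: 32.38
position: [0.584, -0.1429, 0.1999]
orientation: [2.742, 0.305, 1.567]
ft_force: [0.7, 0.4, 0.4]
opening: 0.0491
finger_force: 0.0
```

```bash
python3 -c "
from mv import *
c,r=st(); rows([(c2w(c+[0,0,.08]),r),(c2w(c+[0,0,.2]),r)])"
```

```text
32.375 crate [-0.0032  0.0478  0.0452] F [0.7 0.5 0.1] tau [ 0.25  0.51 -0.02] op 0.0491 ff 0.0
[-0.032, -0.003, -0.157] [0.0, 0.0, 0.0]
[-0.079, -0.008, -0.392] [0.0, 0.0, 0.0]
```

servo_tool:
  series:
    - [-0.015,-0.002,-0.08,0,0,0,0.6]
    - [-0.032,-0.003,-0.157,0,0,0,0.6]
    - [-0.055,-0.005,-0.28,0,0,0,0.6]
    - [-0.079,-0.008,-0.392,0,0,0,0.6]
    - [0.1,-0.008,-0.392,0,0,0,0.6]
    - [0.2,-0.008,-0.392,0,0,0,0.6]
    - [0.35,-0.008,-0.392,0,0,0,0.6]
    - [0.5,-0.008,-0.392,0,0,0,0.6]
    - [0.5,-0.008,-0.392,0,0,0,0.6]

```text
time_s: 33.5
position: [0.5048, 0.1526, 0.2947]
orientation: [2.743, 0.306, 1.57]
ft_force: [0.8, -0.7, 0.6]
opening: 0.0525
finger_force: 0.0
```

```bash
python3 - <<'E'
from mv import *
st(); walls(); walls("top")
a=cams.snapshot("top")[0][105:220,270:410];b=cams.snapshot("scene")[0][165:275,170:304]
cv2.imwrite("pics/f.png",np.hstack([cv2.resize(i,(400,328),interpolation=cv2.INTER_CUBIC) for i in(a,b)]))
for n,(y,x,s) in(("top",(105,270,400/140)),("scene",(165,170,400/134))):
    for P in([0,.044,.05],[.041,.044,0],[-.041,.044,0]): print(n,((proj(n,c2w(P))-[y,x])*s)[::-1].round(0))
E
```

```text
33.5 crate [-0.0896  0.3214  0.1876] F [ 1.  -0.5  0.2] tau [ 0.22  0.45 -0.04] op 0.0525 ff 0.0
back 347 lean(rad from upright, + = beyond) 0.006 face at mid 0.0856
front 308 lean(rad from upright, + = beyond) -0.007 face at mid 0.0806
left 103 lean(rad from upright, + = beyond) 0.015 face at mid 0.0975
right 72 lean(rad from upright, + = beyond) 0.004 face at mid 0.0929
back 84 lean(rad from upright, + = beyond) -0.44 face at mid 0.081
front 208 lean(rad from upright, + = beyond) -0.048 face at mid 0.0813
left few 0
right 84 lean(rad from upright, + = beyond) -0.058 face at mid 0.0935
top [131. 156.]
top [140.  94.]
top [119. 196.]
scene [227. 148.]
scene [189. 208.]
scene [243. 166.]
```

View pics/f.png

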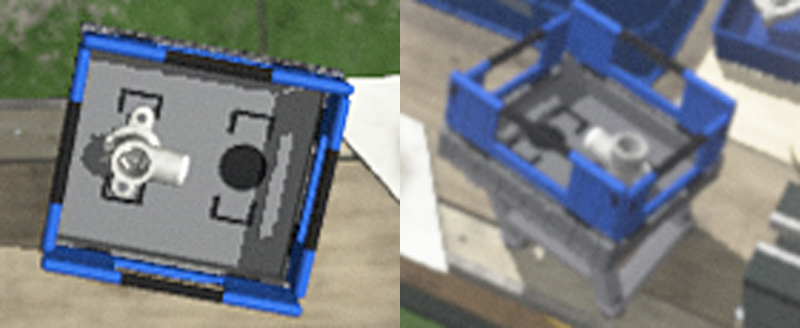

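The elbow sits in the left nest, with its ears at top crop px (142,118) and (122,187), both inside their brackets. All four walls are upright. I'll do a quick height check, then hand in.

```bash
python3 - <<'E'
from mv import *
im,d=cams.snapshot("top"); C=CR.inv().apply((cloud("top",d)-CO).reshape(-1,3)); b=im.reshape(-1,3).min(1)>150
for nm,x,y in(("ear+",.028,.043),("ear-",-.031,.043)):
    k=b&(np.hypot(C[:,0]-x,C[:,1]-y)<.009)&(C[:,2]<.03); print(nm,k.sum(),np.median(C[k,2]) if k.any() else '')
k=(np.hypot(C[:,0],C[:,1]-.043)<.022)&(C[:,2]>.04)&(C[:,2]<.07); Q=C[k]
print("top",k.sum(),np.median(Q,axis=0),np.linalg.lstsq(np.c_[Q[:,:2],np.ones(len(Q))],Q[:,2],rcond=None)[0])
print(workorder.job_done())
E
```

```text
ear+ 35 0.0062844153221655605
ear- 26 0.0062570067802533175
top 111 [-0.00483278  0.04087235  0.05003903] [0.03317983 0.09684893 0.04497966]
the job is handed in; nothing more can be done
None
```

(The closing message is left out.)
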